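# Close the sample cell with the click wrench

## Robot

A 6-joint arm with a two-finger parallel gripper is mounted at the origin on the work surface. World frame = base frame: x ahead of the robot, y to its left, z up, the work surface at z = 0. Lengths are in mm, angles in rad, forces in N, time in s.
With the tool pointing down it reaches from about 275 to 975 mm from the base axis. Payload 8.4 kg.
Tool frame: the origin (TCP) lies at the very end of the fingers, on their centre line; the grasp point (between the pads) lies 19 mm behind it (arm.grasp_offset is the distance from the TCP to the grasp point, in mm); z points along the fingers, y is the direction in which the jaws open and shut (so a half turn about z gives the same grasp; the last joint's range is limited). The gripper opens to 92 mm and grips with 3 to 60 N. Pads are 20 mm wide; open, the fingers measure 128 mm over their backs; the gripper's body (75 mm by 189 mm) begins 69 mm behind the grasp point.
Start: joints at [-1.127, 0.353, 1.633, -0, 1.155, -0.002], TCP at [269.486, -563.919, 214.583] pointing down, gripper open.
Joint ranges: [-2.63, 2.63], [-0.92, 2.1], [0.06, 2.66], [-1.3, 4.44], [0, 2.69], [-3.02, 3.02]. Speed limits (rad/s): [2.22, 2.22, 2.79, 3.14, 3.14, 3.14].

## Interface

Orientations are given as a unit quaternion [w, x, y, z].
In Python, from cell import arm, get_image, camera_info, search_frame, regions_of gives the robot as it stands.
- The arm moves only by the tool arm_command, never from a script. Its argument "steps" is one flat list of numbers, 7 for each row, row after row: the opening, from -1 (shut) to 1 (fully open), then the shift along the tool's x, y, z in m, then the turn, a rotation vector about the tool's x, y, z in degrees. A call has 1 to 5 rows; each row is the pose to reach, as a shift and turn from the pose measured when the call began, along the tool's axes at that moment; what a row does not reach only later rows make up. A row lasts 1/10 s, in which the tool goes at most 50 mm and 8.59 degrees, less where a joint would pass 70% of its speed; a pose out of reach is approached as far as the arm can. A call with a gripper value outside its range is refused whole. The fingers move at their own pace and stop on an object; the grip force is fixed at half the most. Time passes only in rows, so rows that repeat a pose let the fingers close. It gives the time, the measured TCP pose, the force and the opening at its end, in the units of the state.
- arm.get_state(): the state, without advancing time (a new reading comes with each control period).
- get_image(name): name is "side" or "top"; returns (picture, depth): 420x560x3 uint8, red, green, blue; 420x560 float32, mm along the optical axis (not along the pixel's ray), 0 where there is no reading.
- camera_info(name): a dict with "mtx" (3x3 intrinsics, pixels), "k1" (the pictures are not rectified: a ray, as slopes to the right and down, at radius r is drawn at 1 + k1 r^2 times it, then the intrinsics apply), "T" (4x4, takes a point from camera to world coordinates). Camera axes: x right, y down, z forward; pixel columns grow to the right and rows downward; lengths in mm; the calibration is good to about 2 mm. A picture is of the moment at which its call begins. camera_info takes no time and is no camera call.
- arm.finish_job(): hands the job in, once; it reports no verdict.
Trained networks look in the newest picture that a camera, given by its name, has taken for a name from the list of things; names that differ only in an ending like _2 or _b are one class to them, and where a whole thing is asked for, a point or a joint stands for the part that bears it (a point fixed in the world has none). Each returns a list of dicts, best first, with "score" (0 to 1); they miss things now and then, are a little off and sometimes report something else, mostly with a low value. They report only what shows in the picture. A call takes as long as a camera call. They do not tell look-alikes from the thing itself.
- search_frame(camera, name): "box" ([centre column, centre row, width, height] in pixels, round what is visible of it).
- regions_of(camera, name): "mask" (420x560 bool, what is visible of it) and "box" ([centre column, centre row, width, height] in pixels, round what is visible of it).
The state is a dict: "clock": time; "q": joint angles; "joint_vel": joint speeds; "effort": joint torques, N m; "position": TCP position; "ee_rot": TCP orientation; "wrist_force": force on the tool from outside, world axes, zero at the start; "moment": the same for the moment, N m; "width": finger opening in mm.
Only numpy, scipy, OpenCV 4.12 (cv2) and the standard library are available. Lean on these libraries where they do the work, as an engineer would, in place of code of your own. Each camera call takes 0.05 s, during which the arm holds its last target. There are 200 camera calls.

## Task

Take the orange-handled click wrench off its blue mat, seat its square socket fully down on the loose brass square bolt on top of the steel sample cell, and turn it clockwise (seen from above) until the wrench clicks, that is, until its handle visibly breaks over at the hub above the socket; stop there and do not drive the handle on to the end of its bend. Then lift the wrench off and lay it flat on the blue mat again, still bent, and leave everything else on the bench where it is.

Things in the scene. Friction and masses are not known exactly. Their poses are not given: they have to be found in the camera images.
- socket (a point): Centre of the open mouth (lower face) of the wrench's socket, a steel block 48 x 48 mm, 32 mm high. z up; x points to the straight handle. Cavity: 33 x 33 mm, 22 mm deep, sides along x and y, mouth flared by 5 mm; fits the bolt in any quarter turn with 1.5 mm play each side (6 degrees). Needs 24 mm of lift to clear the bolt. At rest the mouth and a foot at the handle's end stand on the mat.
- grip (a point): Middle of the orange handle, half-way up, where it is best gripped: 120 mm from the socket's axis, 29 mm above the socket's mouth. Bar 20 mm wide, 18 mm high, parallel-sided from 45 to 190 mm from that axis. x along the handle away from the socket, z up. The wrench is 228 mm long, weighs 0.31 to 0.37 kg and balances about 40 mm nearer the socket than this point.
- click (a point): The wrench's breakaway  a dark hub on top of the socket, on its axis, 35 mm above the mouth. Locked straight up to about 9 N of clockwise push at the grip (1.1 N m); then it clicks: the handle gives way clockwise about the hub, the push rises no further, the bend stays as left, and a yellow stub on the socket shows. Over 0.12 rad counts as clicked, over 0.36 rad is overdriven; end stop 0.5 rad.
- bolt (a point): On the axis of the bolt to tighten, at the top of the dark collar (52 mm across) under its brass head; the socket's mouth rests here when fully seated. Head 30 x 30 mm, sides along this point's x and y, rising 20 mm, its top 6 mm stepped in. z up. It runs clockwise easily (1.3 N at the wrench's grip) for an unknown angle, roughly 20 to 60 degrees, then is suddenly tight.
- cell: The steel sample cell, fixed to the bench: a grey base plate 150 mm square, 12 mm high, with a round body 120 mm across, up to 60 mm above the bench, where the bolt's 4 mm collar stands. A small brass port on one side. Origin at the centre of its underside, on the bolt's axis; z up.
- mat: The blue mat fixed to the bench, 320 mm along its x, 140 mm along its y, 3 mm thick; origin at the centre of its underside. The wrench starts on it and has to be laid back on it.
- dish: Bystander, to be left alone: a clear round lidded dish, 62 mm across, 17 mm high; origin at the centre of its underside.
- dish2: Bystander, to be left alone: a second such dish; origin at the centre of its underside.
- spanner: Bystander, to be left alone: an ordinary flat steel spanner, 150 mm long; origin at the centre of its underside.
- beaker: Bystander, to be left alone: a glass beaker, 68 mm across, 85 mm high; origin at the centre of its underside.
- washbottle: Bystander, to be left alone: a white bottle with a red cap, 66 mm across, 170 mm high; origin at the centre of its underside.
- slides: Bystander, to be left alone: a green and white slide box, 85 x 160 x 30 mm; origin at the centre of its underside.
- sparebolt: Bystander, to be left alone: a spare brass square bolt standing head down, 44 mm across, 42 mm high, NOT the one to tighten; origin at the centre of its underside.
There are look-alikes about, which are no part of the job. Of the things that look like the part that bears socket, take the one that is farthest to the robot's left at the start.

How it is judged (in metres and radians):
On the way, in this order (a step that is already met when the one before it is completed fails the run):
1. the socket sits fully down on the bolt (mouth within 4 mm of the collar's top, within 5 mm of the axis), the handle not yet bent (under 0.06 rad) (horizontal distance between socket and bolt below 0.005 m and z of socket in the frame of bolt between -0.004 and 0.004 m and angle between socket's own z axis and vertical below 0.08 rad and angle between the x axis of socket and the x axis of grip, either way round below 0.06 rad), for 0.2 s.
2. with the socket still fully on the bolt, the handle has broken over by more than 0.12 rad (horizontal distance between socket and bolt below 0.005 m and z of socket in the frame of bolt between -0.004 and 0.004 m and angle between socket's own z axis and vertical below 0.08 rad and angle between the x axis of socket and the x axis of grip, either way round above 0.12 rad), for 0.1 s.
At the end, for the whole second after the job is handed in: The wrench lies flat (within 0.1 rad) and still on the blue mat, the middle of its handle within 110 mm of the mat's centre along it and 60 mm across it, the socket's mouth less than 10 mm and the handle's middle less than 42 mm above the bench, the handle bent between 0.12 and 0.36 rad (angle between the x axis of socket and the x axis of grip, either way round between 0.12 and 0.36 rad and x of grip in the frame of mat between -0.11 and 0.11 m and y of grip in the frame of mat between -0.06 and 0.06 m and height (world z) of socket below 0.01 m and height (world z) of grip below 0.042 m and angle between socket's own z axis and vertical below 0.1 rad and linear speed of wrench below 0.02 m/s); the robot touches nothing.
It fails at once if the handle was driven on past the click, beyond 0.36 rad of bend (angle between the x axis of socket and the x axis of grip, either way round above 0.36 rad).
It fails at once if another thing on the bench was moved by more than 25 mm (distance of any of dish, dish2, spanner, beaker, washbottle, slides, sparebolt from where it was at the start of the episode above 0.025 m).
It also fails if it takes over 72 s, if anything falls off the work surface, if the arm or the gripper's body presses on something with over 40 N, if the wrist force passes 120 N, or if a joint passes its speed limit or range.

## Working session

There is one attempt and no reset: what is moved stays moved. The work goes in short steps, Python scripts to look and compute and a tool call to move; the robot and the scene stay as the last step left them, time stands still between calls to the robot, and variables do not carry over. Pictures are saved under pics/ and viewed, about 8 in all and at most 12, crops included, and the job is handed in when it is done.

Besides the shell and the picture viewer there is one more tool, called after ">>>" by a JSON object that holds its "method" and its "body". arm_command: Moves the arm, as the interface text tells. Its arguments: {"type":"object","properties":{"steps":{"type":"array"}},"required":["steps"]}

```bash
mkdir -p pics; ls
cat > h.py <<'E'
import numpy as np, cv2
from cell import arm, get_image, camera_info, search_frame, regions_of
def rays(cam, px):
    c=camera_info(cam); K=np.array(c["mtx"]); T=np.array(c["T"]); px=np.atleast_2d(px).astype(float)
    d=np.c_[(px[:,0]-K[0,2])/K[0,0],(px[:,1]-K[1,2])/K[1,1]]; u=d.copy()
    for _ in range(20): u=d/(1+c["k1"]*(u**2).sum(1,keepdims=True))
    return np.c_[u,np.ones(len(u))],T
def at_depth(cam,px,dep):
    r,T=rays(cam,px); p=r*np.asarray(dep).reshape(-1,1); return p@T[:3,:3].T+T[:3,3]
def at_z(cam,px,z):
    r,T=rays(cam,px); d=r@T[:3,:3].T; return T[:3,3]+d*((z-T[2,3])/d[:,2])[:,None]
def cloud(cam,depth,mask):
    v,u=np.nonzero(mask&(depth>0)); return at_depth(cam,np.c_[u,v],depth[v,u]),u,v
def proj(cam,P):
    c=camera_info(cam); K=np.array(c["mtx"]); T=np.array(c["T"]); p=(np.atleast_2d(P)-T[:3,3])@T[:3,:3]
    s=p[:,:2]/p[:,2:]; s=s*(1+c["k1"]*(s**2).sum(1,keepdims=True)); return s*[K[0,0],K[1,1]]+[K[0,2],K[1,2]]
E
python3 - <<'E'
from h import *
np.set_printoptions(precision=1,suppress=True)
ims=[]
for cam in ("top","side"):
    im,d=get_image(cam); cv2.imwrite(f"pics/{cam}0.png",im[:,:,::-1]); np.save(f"{cam}0.npy",d)
    print(cam,camera_info(cam)["T"])
    for n in ("socket","bolt","cell","mat","grip"):
        for r in regions_of(cam,n)[:4]:
            if r["score"]<.2: continue
            P,_,_=cloud(cam,d,r["mask"])
            print(n,round(r["score"],2),np.array(r["box"]),np.median(P,0) if len(P) else None,P[:,2].max() if len(P) else None)
E
```

```text
pics
top [[  -0.    -1.     0.   446.6]
 [  -1.     0.    -0.     6.1]
 [   0.    -0.1   -1.  1380.7]
 [   0.     0.     0.     1. ]]
socket 0.78 [365.  305.7  85.7  38.6] [ 273.3 -188.8   38.1] 48.98440778167969
socket 0.76 [241.4 212.9  19.1  90.9] [541.4 115.6  41.5] 51.96669138082848
bolt 0.82 [348.3 214.3  22.4  16. ] [ 502.  -165.7   73.3] 89.91269877029345
cell 0.82 [345.8 218.1  60.7  63.6] [ 498.4 -158.4   37.2] 72.4576733055776
mat 0.97 [234.6 215.8  70.2 125.8] [498.3 147.6   4.1] 46.98567126374519
grip 0.97 [369.4 301.2  81.6  34. ] [ 277.5 -209.1   39. ] 48.98440778167969
grip 0.56 [238.4 216.6  15.   83.2] [515.8 115.   42.5] 51.96669138082848
side [[  -0.8   -0.3    0.5 -192.4]
 [  -0.6    0.4   -0.7  926.7]
 [  -0.    -0.9   -0.5  721.6]
 [   0.     0.     0.     1. ]]
socket 0.93 [385.8 243.   19.9  33.7] [ 246.4 -116.4   32.8] 44.343301625722006
socket 0.84 [243.  257.1  82.6  45.7] [531.8 121.4  37.5] 48.13798240765402
bolt 0.62 [309.9 198.7  22.5  11.7] [ 496.8 -159.5   73.5] 86.98681109335314
cell 0.9 [310.3 217.8  74.4  45.4] [ 476.1 -132.5   23.8] 78.46670412481944
mat 0.85 [242.8 274.  129.   67.7] [463.1 158.2   4.4] 29.958501004140317
grip 0.74 [245.4 256.9  74.9  46.9] [493.5 119.8  40.9] 48.13798240765402
grip 0.47 [384.6 237.8  20.5  25.3] [ 255.  -137.3   40.3] 44.343301625722006
```

Run:
```python
import cv2
a=cv2.imread("pics/top0.png")
cv2.imwrite("pics/top0c.png",cv2.resize(a[130:340,170:450],None,fx=2.85,fy=2.85,interpolation=cv2.INTER_CUBIC))
b=cv2.imread("pics/side0.png")
cv2.imwrite("pics/side0c.png",cv2.resize(b[120:330,150:430],None,fx=2.85,fy=2.85,interpolation=cv2.INTER_CUBIC))
```

```text
(no output)
```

View pics/top0c.png

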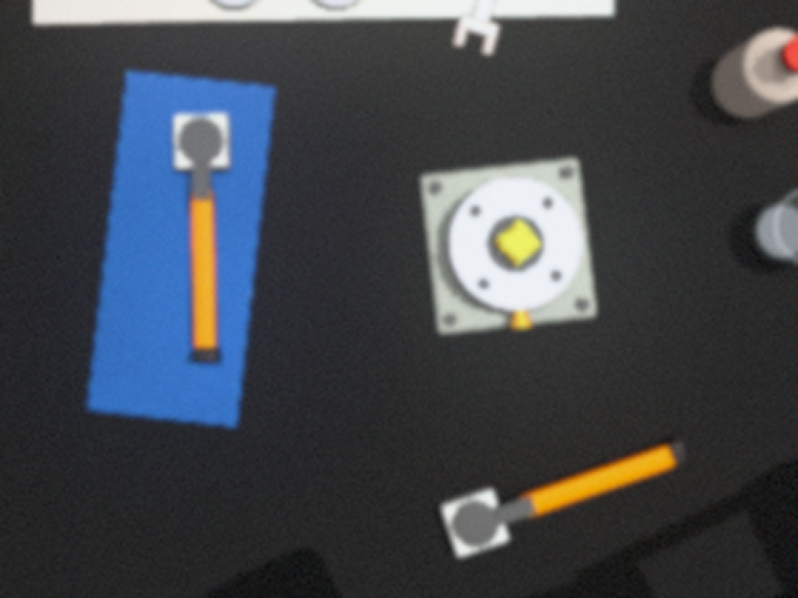

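View pics/side0c.png

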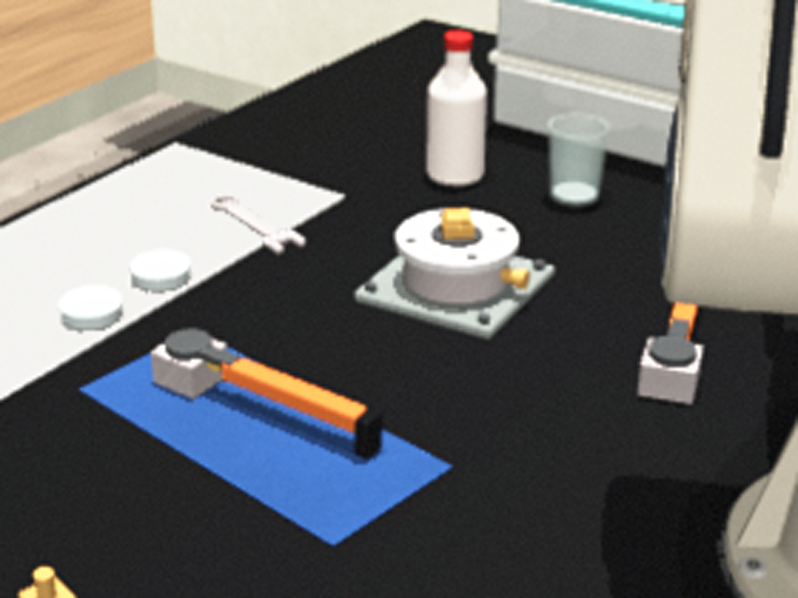

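The top crop shows the wrench on the blue mat: hub at crop (200,140), handle running down to (205,355). The bolt is a diamond at (516,242), about 45° to the axes. The look-alike wrench lies lower right, off the mat. The side crop agrees and shows no obstacles near the cell on the mat side. Next I'll measure.

```bash
cat > meas.py <<'E'
from h import *
def hsv(im): return cv2.cvtColor(im,cv2.COLOR_RGB2HSV)
def orange(im): 
    h=hsv(im); return ((h[...,0]>8)&(h[...,0]<20)&(h[...,1]>150)&(h[...,2]>120))
def axis(P):
    c=P[:,:2].mean(0); u,s,v=np.linalg.svd(P[:,:2]-c,full_matrices=False); return c,v[0]
E
python3 - <<'E'
from meas import *
np.set_printoptions(precision=2,suppress=True)
a=cv2.imread("pics/top0.png")[:,:,::-1].copy(); h=hsv(a); d=np.load("top0.npy")
m=orange(a); roi=np.zeros_like(m); roi[165:265,225:260]=1; m&=roi
v,u=np.nonzero(m); P=at_z("top",np.c_[u,v],41); c,ax=axis(P); t=(P[:,:2]-c)@ax
print("handle centre",c,"axis deg",np.degrees(np.arctan2(ax[1],ax[0])),"len",np.ptp(t),"ends",c+ax*t.min(),c+ax*t.max(),"depth z",np.median(cloud("top",d,m)[0][:,2]),len(u))
# hub: dark grey low sat near 240,179
b=a[165:200,225:260]; hb=h[165:200,225:260]
k=(hb[...,1]<60)&(b.max(2)<140); n,l,st,ce=cv2.connectedComponentsWithStats(k.astype(np.uint8))
w=(hb[...,1]<60)&(b.max(2)>=140); vv,uu=np.nonzero(w|k)
i=1+st[1:,4].argmax(); print("hub",st[i],ce[i]+[225,165],at_z("top",[ce[i]+[225,165]],42))
vv,uu=np.nonzero(w); print("socket block px",uu.min()+225,uu.max()+225,vv.min()+165,vv.max()+165, at_z("top",[[(uu.min()+uu.max())/2+225,(vv.min()+vv.max())/2+165]],35))
# bolt
hh=h[200:232,335:368]; k=(hh[...,0]>18)&(hh[...,0]<36)&(hh[...,1]>110)&(hh[...,2]>90)
n,l,st,ce=cv2.connectedComponentsWithStats(k.astype(np.uint8)); i=1+st[1:,4].argmax()
v,u=np.nonzero(l==i); P=at_z("top",np.c_[u+335,v+200],84)[:,:2].astype(np.float32)
print("bolt",P.mean(0),cv2.minAreaRect(P),"z",np.percentile(cloud("top",d,np.pad(l==i,((200,188),(335,192))))[0][:,2],[10,50,90]))
# cell top disc / plate: white disc
k=(h[...,1]<40)&(a.min(2)>190); r=np.zeros_like(k); r[180:245,315:385]=1
v,u=np.nonzero(k&r); (cx,cy),rad=cv2.minEnclosingCircle(np.c_[u,v].astype(np.float32)); print("disc",cx,cy,rad,at_z("top",[[cx,cy]],60), at_z("top",[[cx+rad,cy]],60))
# mat
k=((h[...,0]>100)&(h[...,0]<120)&(h[...,1]>120)); r=np.zeros_like(k); r[140:290,190:275]=1
v,u=np.nonzero(k&r); print("mat",cv2.minAreaRect(at_z("top",np.c_[u,v],3)[:,:2].astype(np.float32)))
# side checks
s=cv2.imread("pics/side0.png")[:,:,::-1].copy(); ds=np.load("side0.npy"); hs=hsv(s); m=orange(s); r=np.zeros_like(m); r[240:290,215:285]=1
v,u=np.nonzero(m&r); P=cloud("side",ds,m&r)[0]; P=P[P[:,2]>35]; c,ax=axis(P); print("side handle",c,np.degrees(np.arctan2(ax[1],ax[0])),np.percentile(P[:,2],[50,90]))
k=(hs[...,0]>14)&(hs[...,0]<36)&(hs[...,1]>90); r=np.zeros_like(k); r[188:206,298:322]=1
P=cloud("side",ds,k&r)[0]; print("side bolt",np.median(P,0),P.min(0),P.max(0),len(P))
v,u=np.nonzero(k&r);print("px",u.min(),u.max(),v.min(),v.max())
st=arm.get_state(); print(st["ee_rot"],st["wrist_force"],st["width"],st["clock"])
E
```

```text
handle centre [481.15 116.14] axis deg -179.8252900769167 len 134.92833281385538 ends [547.11 116.34] [412.18 115.93] depth z 42.17578458636194 176
hub [  9   7  13  27 231] [240.07 183.52] [[589.91 115.68  42.  ]]
socket block px 231 250 170 189 [[601.19 115.04  35.  ]]
bolt [ 502.64 -166.04] ((502.626953125, -166.3560028076172), (28.440601348876953, 30.416015625), 43.945220947265625) z [76.25 82.62 85.8 ]
disc 348.5086669921875 215.53895568847656 32.567909240722656 [[ 501.75 -162.45   60.  ]] [[ 500.52 -246.35   60.  ]]
mat ((505.32452392578125, 138.38522338867188), (146.7156524658203, 325.2169189453125), 82.86051940917969)
side handle [478.63 117.61] -178.8241608537712 [40.94 43.5 ]
side bolt [ 498.   -161.67   78.61] [ 480.83 -332.89   -1.44] [ 615.72 -146.56   86.99] 120
px 305 316 192 203
[ 0.    0.98  0.22 -0.  ] [ 0.45  0.15 -0.14] 91.918841617954 0.6
```

```bash
cat >> h.py <<'E'
from scipy.spatial.transform import Rotation as Ro
def pose():
    s=arm.get_state(); w,x,y,z=s["ee_rot"]; return s,np.array(s["position"]),Ro.from_quat([x,y,z,w])
def plan(xyz,deg):  # target TCP (mm) and world angle of tool x, tool pointing down
    s,p,R=pose(); t=np.radians(deg); c,n=np.cos(t),np.sin(t)
    Rt=Ro.from_matrix(np.array([[c,n,0],[n,-c,0],[0,0,-1]]))
    print("shift m",np.round(R.inv().apply(np.array(xyz)-p)/1000,4),"turn deg",np.round(np.degrees((R.inv()*Rt).as_rotvec()),2),
      "| now",np.round(p,1),"x-angle",np.round(np.degrees(np.arctan2(*R.as_matrix()[[1,0],0])),2),"F",np.round(s["wrist_force"],1),"M",np.round(s["moment"],2),"w",round(s["width"],1),"t",s["clock"],"q6",round(s["q"][5],2))
E
python3 -c "
from h import *
plan([496,116,130],0); print(proj('side',[[502.6,-166.2,84]]),camera_info('side')['mtx'][0][0])"
```

```text
shift m [ 0.4976 -0.5158  0.0846] turn deg [ 0.    0.   25.54] | now [ 269.5 -563.9  214.6] x-angle 25.54 F [ 0.4  0.1 -0.1] M [-0.03 -0.01 -0.03] w 91.9 t 0.6 q6 -0.0
[[309.28059931 195.27082065]] 518.7134827588136
```

>>> {"method": "arm_command", "body": {"steps": [1,0.4976,-0.5158,0.04,0,0,25.5,1,0.4976,-0.5158,0.04,0,0,25.5,1,0.4976,-0.5158,0.04,0,0,25.5,1,0.4976,-0.5158,0.04,0,0,25.5,1,0.4976,-0.5158,0.04,0,0,25.5]}}

```text
clock: 1.1
position: [348.6, -325.4, 200.7]
ee_rot: [0.0, 1.0, -0.0, 0.0]
wrist_force: [1.6, 0.6, 0.9]
width: 91.6
```

```bash
python3 -c "
from h import *
plan([496,116,130],0)"
```

```text
shift m [ 0.1473 -0.4414  0.0707] turn deg [ 0.02 -0.03 -0.01] | now [ 348.6 -325.4  200.7] x-angle -0.01 F [1.6 0.6 0.9] M [ 0.03 -0.03  0.05] w 91.6 t 1.1 q6 0.82
```

>>> {"method": "arm_command", "body": {"steps": [1,0.1474,-0.4414,0.06,0,0,0,1,0.1474,-0.4414,0.06,0,0,0,1,0.1474,-0.4414,0.06,0,0,0,1,0.1474,-0.4414,0.06,0,0,0,1,0.1474,-0.4414,0.06,0,0,0]}}

```text
clock: 1.6
position: [427.3, -90.0, 169.0]
ee_rot: [0.0, 1.0, -0.0, 0.001]
wrist_force: [0.3, -0.3, -0.2]
width: 91.8
```

>>> {"method": "arm_command", "body": {"steps": [1,0.075,-0.215,0.06,0,0,0,1,0.075,-0.215,0.06,0,0,0,1,0.075,-0.215,0.06,0,0,0,1,0.075,-0.215,0.06,0,0,0,1,0.075,-0.215,0.06,0,0,0]}}

```text
clock: 2.1
position: [503.1, 127.7, 108.5]
ee_rot: [0.0, 1.0, 0.0, 0.001]
wrist_force: [-0.4, -0.1, 0.7]
width: 91.8
```

```bash
python3 -c "
from h import *
plan([496,116,13],0)"
```

```text
shift m [-0.0073  0.0117  0.0954] turn deg [ 0.02 -0.13  0.05] | now [503.1 127.7 108.5] x-angle 0.05 F [-0.4 -0.1  0.7] M [ 0.01 -0.02 -0.02] w 91.8 t 2.1 q6 1.82
```

>>> {"method": "arm_command", "body": {"steps": [1,-0.0073,0.0117,0.04,0,0,0,1,-0.0073,0.0117,0.08,0,0,0,1,-0.0073,0.0117,0.0955,0,0,0,1,-0.0073,0.0117,0.0955,0,0,0,1,-0.0073,0.0117,0.0955,0,0,0]}}

```text
clock: 2.6
position: [496.3, 116.1, 13.3]
ee_rot: [0.0, 1.0, 0.0, 0.001]
wrist_force: [-0.1, 0.3, -0.3]
width: 92.1
```

```bash
python3 -c "
from h import *
plan([496,116,13],0)
import cv2
im,d=get_image('side'); cv2.imwrite('pics/g1.png',cv2.resize(im[200:320,180:340,::-1],None,fx=4,fy=4))"
```

```text
shift m [-0.0003  0.0001  0.0003] turn deg [ 0.02 -0.12  0.04] | now [496.3 116.1  13.3] x-angle 0.04 F [-0.1  0.3 -0.3] M [0.07 0.01 0.  ] w 92.1 t 2.6 q6 1.8
```

View pics/g1.png

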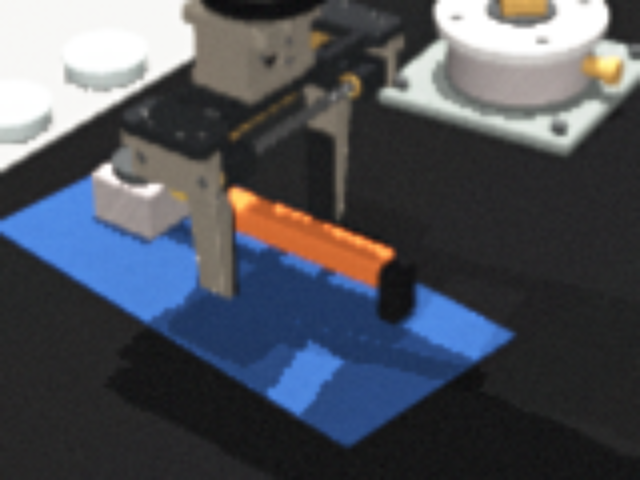

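The fingers straddle the orange handle (crop around (215,240) and (340,160)), so I'll close the gripper.

>>> {"method": "arm_command", "body": {"steps": [-1,0,0,0,0,0,0,-1,0,0,0,0,0,0,-1,0,0,0,0,0,0,-1,0,0,0,0,0,0,-1,0,0,0,0,0,0]}}

```text
clock: 3.15
position: [497.0, 116.2, 14.1]
ee_rot: [-0.0, 1.0, 0.0, 0.002]
wrist_force: [0.2, -1.0, 0.6]
width: 53.8
```

>>> {"method": "arm_command", "body": {"steps": [-1,0,0,0,0,0,0,-1,0,0,0,0,0,0,-1,0,0,-0.03,0,0,0,-1,0,0,-0.06,0,0,0,-1,0,0,-0.12,0,0,0]}}

```text
clock: 3.65
position: [494.6, 115.7, 123.2]
ee_rot: [0.0, 1.0, 0.0, -0.0]
wrist_force: [0.3, -0.5, 0.0]
width: 14.2
```

>>> {"method": "arm_command", "body": {"steps": [-1,0,0,-0.03,0,0,0,-1,0,0,-0.03,0,0,0]}}

```text
clock: 3.85
position: [497.3, 116.3, 157.3]
ee_rot: [-0.0, 1.0, 0.0, 0.003]
wrist_force: [-0.1, -0.4, -0.6]
width: 0.6
```

Run:
```python
from meas import *
np.set_printoptions(precision=2,suppress=True)
plan([496,116,13],0)
im,d=get_image('side'); cv2.imwrite('pics/g2.png',cv2.resize(im[130:290,180:380,::-1],None,fx=3.5,fy=3.5))
m=orange(im); r=np.zeros_like(m); r[130:300,180:300]=1
P=cloud('side',d,m&r)[0]; P=P[P[:,2]>100]; 
b=np.linalg.lstsq(np.c_[P[:,0]-496,np.ones(len(P))],P[:,2],rcond=None)[0]; print("slope dz/dx",b,len(P))
im,d=get_image('top'); cv2.imwrite('pics/t2.png',im[:,:,::-1])
```

```text
shift m [-0.    0.    0.14] turn deg [-0.04 -0.35  0.04] | now [497.3 116.3 157.3] x-angle 0.04 F [-0.1 -0.4 -0.6] M [ 0.08  0.05 -0.02] w 0.6 t 3.85 q6 1.8
slope dz/dx [0. 0.] 0
```

View pics/g2.png

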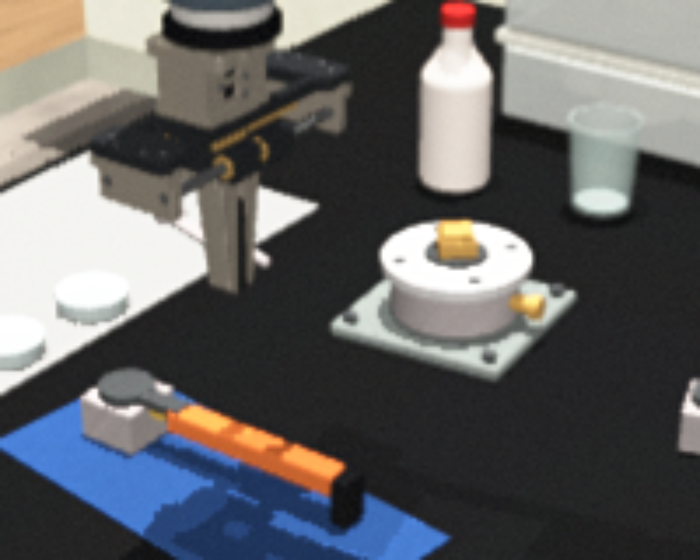

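The fingers were still closing when I lifted, so they missed the handle, and the wrench appears unmoved. I'll reopen (about 0.6 s), descend again and wait longer for the fingers to close.

>>> {"method": "arm_command", "body": {"steps": [1,0,0,0,0,0,0,1,0,0,0,0,0,0,1,0,0,0,0,0,0,1,0,0,0,0,0,0,1,0,0,0,0,0,0]}}

```text
clock: 4.45
position: [494.7, 115.7, 153.1]
ee_rot: [0.0, 1.0, 0.0, -0.0]
wrist_force: [1.0, -0.8, 0.7]
width: 38.2
```

>>> {"method": "arm_command", "body": {"steps": [1,0,0,0,0,0,0,1,0,0,0,0,0,0,1,0,0,0,0,0,0,1,0,0,0,0,0,0,1,0,0,0,0,0,0]}}

```text
clock: 4.95
position: [494.7, 115.7, 153.1]
ee_rot: [0.0, 1.0, 0.0, -0.0]
wrist_force: [-0.2, 0.8, 0.8]
width: 78.1
```

Run:
```python
from meas import *
np.set_printoptions(precision=2,suppress=True)
im=cv2.imread('pics/t2.png')[:,:,::-1].copy();m=orange(im); roi=np.zeros_like(m); roi[165:265,215:265]=1; v,u=np.nonzero(m&roi); P=at_z("top",np.c_[u,v],41); print(axis(P),len(u))
im,d=get_image('side');m=orange(im); r=np.zeros_like(m); r[235:300,205:290]=1
P=cloud('side',d,m&r)[0]; P=P[(P[:,2]>37)]; c,ax=axis(P); print(c,ax,len(P))
plan([496,116,13],0)
```

```text
(array([439.06, 114.56]), array([-1.  ,  0.03])) 144
[472.52 116.29] [-1.   -0.02] 290
shift m [ 0.   -0.    0.14] turn deg [0.05 0.01 0.04] | now [494.7 115.7 153.1] x-angle 0.04 F [-0.6  1.1 -0.4] M [ 0.06  0.02 -0.  ] w 82.1 t 5.0 q6 1.8
```

>>> {"method": "arm_command", "body": {"steps": [1,0.001,0,0.045,0,0,0,1,0.001,0,0.09,0,0,0,1,0.001,0,0.125,0,0,0,1,0.001,0,0.14,0,0,0,1,0.001,0,0.14,0,0,0]}}

```text
clock: 5.5
position: [493.9, 115.2, 11.0]
ee_rot: [0.001, 1.0, 0.0, -0.002]
wrist_force: [-0.0, 0.4, -0.2]
width: 91.9
```

>>> {"method": "arm_command", "body": {"steps": [-1,0,0,0,0,0,0,-1,0,0,0,0,0,0,-1,0,0,0,0,0,0,-1,0,0,0,0,0,0,-1,0,0,0,0,0,0]}}

```text
clock: 6.0
position: [494.3, 115.3, 11.6]
ee_rot: [0.001, 1.0, 0.0, -0.002]
wrist_force: [-0.3, -0.1, -1.0]
width: 53.9
```

>>> {"method": "arm_command", "body": {"steps": [-1,0,0,0,0,0,0,-1,0,0,0,0,0,0,-1,0,0,0,0,0,0,-1,0,0,0,0,0,0,-1,0,0,0,0,0,0]}}

```text
clock: 6.5
position: [494.2, 115.2, 11.6]
ee_rot: [0.001, 1.0, 0.0, -0.002]
wrist_force: [-0.0, -1.9, 1.0]
width: 19.8
```

```bash
python3 -c "
from h import *
plan([496,116,13],0)"
```

```text
shift m [ 0.0018 -0.0008 -0.0014] turn deg [0.1  0.21 0.04] | now [494.2 115.2  11.6] x-angle 0.04 F [-0.  -1.9  1. ] M [-0.16  0.04 -0.02] w 19.8 t 6.5 q6 1.8
```

>>> {"method": "arm_command", "body": {"steps": [-1,0,0,0,0,0,0,-1,0,0,-0.01,0,0,0,-1,0,0,-0.03,0,0,0,-1,0,0,-0.07,0,0,0,-1,0,0,-0.11,0,0,0]}}

```text
clock: 7.0
position: [493.4, 115.2, 122.5]
ee_rot: [0.001, 1.0, 0.0, -0.003]
wrist_force: [1.4, 0.8, -3.6]
width: 20.1
```

>>> {"method": "arm_command", "body": {"steps": [-1,0,0,-0.03,0,0,0,-1,0,0,-0.03,0,0,0,-1,0,0,-0.03,0,0,0]}}

```text
clock: 7.3
position: [493.4, 115.2, 152.7]
ee_rot: [0.001, 1.0, 0.0, -0.003]
wrist_force: [0.3, 0.3, -3.7]
width: 20.1
```

Run:
```python
from meas import *
np.set_printoptions(precision=3,suppress=True)
phi=np.radians(43.9)
plan([502.6-107*np.cos(phi),-166.2-107*np.sin(phi),150],43.9)
im,d=get_image('side'); cv2.imwrite('pics/g3.png',cv2.resize(im[130:290,180:380,::-1],None,fx=3.5,fy=3.5))
m=orange(im); r=np.zeros_like(m); r[130:300,180:300]=1
P=cloud('side',d,m&r)[0]; P=P[(P[:,2]>100)]; P=P[np.abs(P[:,2]-np.median(P[:,2]))<40]
b=np.linalg.lstsq(np.c_[P[:,0]-496,np.ones(len(P))],P[:,2],rcond=None)[0]; print("slope dz/dx",b,len(P),axis(P))
```

```text
shift m [-0.068  0.356  0.004] turn deg [ -0.01   0.33 -43.86] | now [493.4 115.2 152.7] x-angle 0.04 F [ 0.3  0.3 -3.7] M [0.08 0.14 0.02] w 20.1 t 7.3 q6 1.8
slope dz/dx [ -0.025 178.195] 372 (array([466.088, 120.842]), array([-1.   , -0.026]))
```

View pics/g3.png

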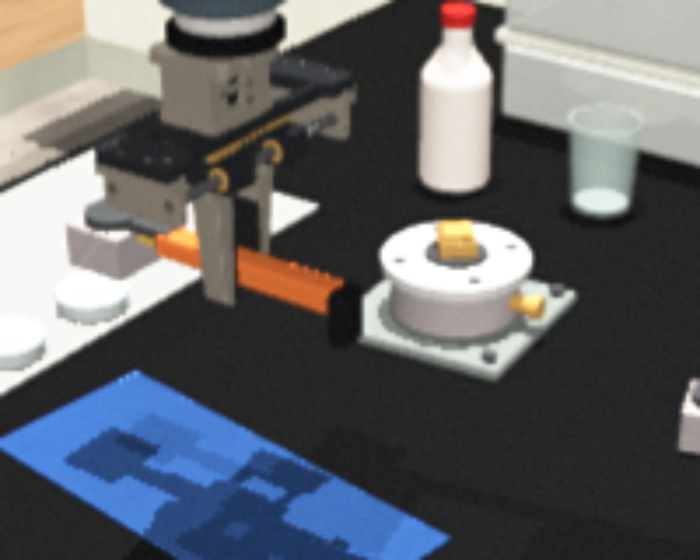

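The wrench is held level (orange bar in the crop, slope about 0.02). Next I'll carry it over the bolt.

>>> {"method": "arm_command", "body": {"steps": [-1,-0.014,0.045,0,0,0.1,-7,-1,-0.028,0.09,0,0,0.1,-14,-1,-0.038,0.135,0,0,0.2,-20,-1,-0.045,0.18,0,0,0.3,-27,-1,-0.052,0.225,0,0,0.3,-33]}}

```text
clock: 7.85
position: [438.7, -111.2, 150.8]
ee_rot: [-0.001, 0.958, 0.287, -0.003]
wrist_force: [1.2, 0.8, -2.9]
width: 19.7
```

```bash
cat > tgt.py <<'E'
from h import *
import sys
B=np.array([502.6,-166.2]); L=107
def T(a,z,off=(0,0)): 
    p=np.radians(a); plan([B[0]+off[0]-L*np.cos(p),B[1]+off[1]-L*np.sin(p),z],a)
if __name__=="__main__": T(float(sys.argv[1]),float(sys.argv[2]),[float(v) for v in sys.argv[3:5]] or (0,0))
E
python3 tgt.py 43.9 120
```

```text
shift m [-0.0819  0.1008  0.0309] turn deg [ -0.2    0.27 -10.55] | now [ 438.7 -111.2  150.8] x-angle 33.35 F [ 1.2  0.8 -2.9] M [-0.09  0.07 -0.01] w 19.7 t 7.85 q6 0.74
```

>>> {"method": "arm_command", "body": {"steps": [-1,-0.027,0.033,0,-0.1,0.1,-5,-1,-0.054,0.067,0.01,-0.2,0.27,-10.5,-1,-0.0819,0.1008,0.02,-0.2,0.27,-10.5,-1,-0.0819,0.1008,0.03,-0.2,0.27,-10.5,-1,-0.0819,0.1008,0.031,-0.2,0.27,-10.5]}}

```text
clock: 8.35
position: [423.2, -240.0, 117.0]
ee_rot: [-0.002, 0.928, 0.372, -0.002]
wrist_force: [-0.1, 1.4, -3.8]
width: 19.8
```

Run:
```python
from meas import *
import tgt
np.set_printoptions(precision=2,suppress=True)
tgt.T(43.9,72.6)
im,d=get_image('top'); cv2.imwrite('pics/t4.png',im[:,:,::-1]); im2,d2=get_image('side'); cv2.imwrite('pics/s4.png',im2[:,:,::-1])
a=cv2.resize(im[180:270,320:420,::-1],None,fx=4,fy=4,interpolation=cv2.INTER_CUBIC); b=cv2.resize(im2[160:250,270:370,::-1],None,fx=4,fy=4,interpolation=cv2.INTER_CUBIC)
z=arm.get_state()["position"][2]-8.6
# expected socket top corners drawn (block top z+32), pred. socket centre
p=np.radians(43.9); q=np.array(arm.get_state()["position"][:2])+107*np.array([np.cos(p),np.sin(p)])
R=np.array([[np.cos(p),-np.sin(p)],[np.sin(p),np.cos(p)]]); C=np.array([[24,24],[24,-24],[-24,-24],[-24,24]])@R.T+q
for i,(cam,o) in enumerate((("top",(320,180)),("side",(270,160)))):
    for zz,col in ((z+32,(0,0,255)),(z,(0,255,0))):
        P=(proj(cam,np.c_[C,np.full(4,zz)])-o+.5)*4
        cv2.polylines([a,b][i],[P.astype(np.int32)],True,col,1)
cv2.imwrite("pics/m4.png",np.hstack([a,b]))
```

```text
shift m [0.   0.   0.04] turn deg [-0.31  0.08 -0.2 ] | now [ 423.2 -240.   117. ] x-angle 43.7 F [-0.1  1.4 -3.8] M [ 0.02  0.07 -0.01] w 19.8 t 8.35 q6 0.29
```

View pics/m4.png

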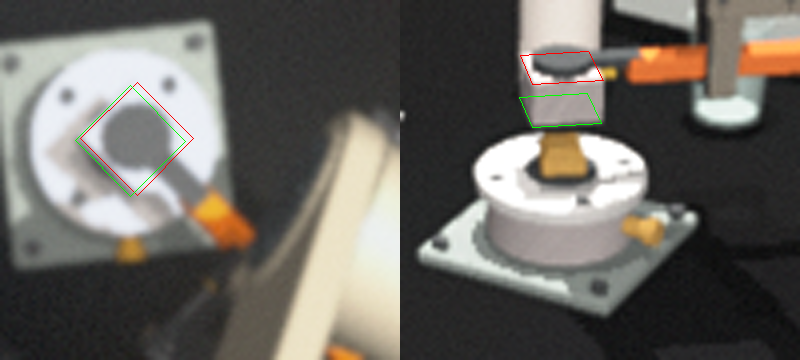

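The overlays fit the socket to within about a pixel. Next I'll measure the hub centre exactly with a distance transform, on the mat and now, to check the lever arm.

Run:
```python
from meas import *
np.set_printoptions(precision=2,suppress=True)
def hub(f,roi,z,thr=150):
    a=cv2.imread(f); x0,y0,x1,y1=roi; c=cv2.resize(a[y0:y1,x0:x1],None,fx=8,fy=8,interpolation=cv2.INTER_CUBIC)
    k=((c.max(2)<thr)&(c.max(2)-c.min(2).astype(int)<45)).astype(np.uint8)
    D=cv2.distanceTransform(k,cv2.DIST_L2,5); v,u=np.nonzero(D>D.max()-.6); 
    p=np.array([u.mean(),v.mean()]); p=(p+.5)/8-.5+[x0,y0]; return p,D.max()/8,at_z("top",[p],z)[0]
for thr in (130,150,170): 
    print(hub("pics/top0.png",(230,169,252,190),3+41,thr),hub("pics/t4.png",(342,202,365,226),108.4+41,thr))
a=cv2.imread("pics/top0.png"); g=a[206:225,341:362,0]  # blue channel low on brass
k=(cv2.resize(255-g,None,fx=8,fy=8,interpolation=cv2.INTER_CUBIC)>150)
h=hsv(a[:,:,::-1].copy())
s=cv2.resize(h[206:225,341:362,1],None,fx=8,fy=8,interpolation=cv2.INTER_CUBIC)
for t in (90,120,150):
    n,l,st,ce=cv2.connectedComponentsWithStats((s>t).astype(np.uint8)); i=1+st[1:,4].argmax(); p=(ce[i]+.5)/8-.5+[341,206]; print("bolt",p,at_z("top",[p],84),at_z("top",[p],80),st[i,4]/64)
# dark collar centre incl. brass: non-white inside disc
```

```text
(array([240.05, 178.89]), np.float32(6.2191863), array([601.76, 115.47,  44.  ])) (array([353.64, 213.81]), np.float32(6.7461243), array([ 501.96, -163.42,  149.4 ]))
(array([240.06, 178.94]), np.float32(6.9406986), array([601.64, 115.43,  44.  ])) (array([353.76, 213.76]), np.float32(7.4899235), array([ 502.07, -163.72,  149.4 ]))
(array([240.03, 178.91]), np.float32(7.414536), array([601.72, 115.51,  44.  ])) (array([353.79, 213.77]), np.float32(7.8957367), array([ 502.05, -163.79,  149.4 ]))
bolt [351.15 214.7 ] [[ 502.75 -166.1    84.  ]] [[ 502.92 -166.63   80.  ]] 158.28125
bolt [351.1  214.71] [[ 502.74 -165.98   84.  ]] [[ 502.92 -166.51   80.  ]] 133.71875
bolt [347.99 217.25] [[ 496.47 -158.     84.  ]] [[ 496.62 -158.5    80.  ]] 15.625
```

>>> {"method": "arm_command", "body": {"steps": [-1,0,0.0016,0.008,-0.3,0,0,-1,0,0.0016,0.016,-0.3,0,0,-1,0,0.0016,0.022,-0.3,0,0,-1,0,0.0016,0.026,-0.3,0,0,-1,0,0.0016,0.03,-0.3,0,0]}}

```text
clock: 8.95
position: [425.5, -239.9, 88.2]
ee_rot: [0.001, 0.928, 0.374, -0.0]
wrist_force: [-1.0, -0.2, -1.5]
width: 19.9
```

```bash
python3 tgt.py 43.9 72.6
```

```text
shift m [-0.0003  0.0003  0.0156] turn deg [ 0.1   0.04 -0.02] | now [ 425.5 -239.9   88.2] x-angle 43.88 F [-1.  -0.2 -1.5] M [-0.11  0.05  0.03] w 19.9 t 8.95 q6 0.29
```

>>> {"method": "arm_command", "body": {"steps": [-1,0,0,0.004,0,0,0,-1,0,0,0.008,0,0,0,-1,0,0,0.011,0,0,0,-1,0,0,0.013,0,0,0,-1,0,0,0.013,0,0,0]}}

```text
clock: 9.45
position: [424.8, -240.7, 75.1]
ee_rot: [0.001, 0.928, 0.374, -0.001]
wrist_force: [-6.9, -6.3, 2.4]
width: 19.6
```

```bash
python3 tgt.py 43.9 72.6
```

```text
shift m [0.0008 0.0003 0.0025] turn deg [ 0.09  0.13 -0.01] | now [ 424.8 -240.7   75.1] x-angle 43.89 F [-6.9 -6.3  2.4] M [-0.93  0.91 -0.02] w 19.6 t 9.45 q6 0.29
```

>>> {"method": "arm_command", "body": {"steps": [-1,-0.0012,0,0,0,0,0,-1,-0.0012,0,0.0015,0,0,0,-1,-0.0012,0,0.003,0,0,0,-1,-0.0012,0,0.003,0,0,0]}}

```text
clock: 9.85
position: [424.0, -241.8, 72.0]
ee_rot: [0.001, 0.928, 0.374, -0.001]
wrist_force: [-2.4, -2.3, 2.0]
width: 19.6
```

Run:
```python
from meas import *
import tgt
np.set_printoptions(precision=2,suppress=True)
tgt.T(43.9,72.6)
im,d=get_image('top'); cv2.imwrite('pics/t5.png',im[:,:,::-1]); im2,d2=get_image('side'); cv2.imwrite('pics/s5.png',im2[:,:,::-1])
a=cv2.resize(im[180:270,320:420,::-1],None,fx=4,fy=4,interpolation=cv2.INTER_CUBIC); b=cv2.resize(im2[160:250,270:370,::-1],None,fx=4,fy=4,interpolation=cv2.INTER_CUBIC)
cv2.imwrite("pics/m5.png",np.hstack([a,b]))
m=orange(im2); r=np.zeros_like(m); r[160:230,310:380]=1
P=cloud('side',d2,m&r)[0]; print(np.percentile(P[:,2],[5,50,95]),len(P))
```

```text
shift m [ 0.  0. -0.] turn deg [ 0.11  0.14 -0.01] | now [ 424.  -241.8   72. ] x-angle 43.89 F [-2.4 -2.3  2. ] M [-0.3   0.13 -0.08] w 19.6 t 9.85 q6 0.29
[  4.33  92.98 110.7 ] 357
```

View pics/m5.png

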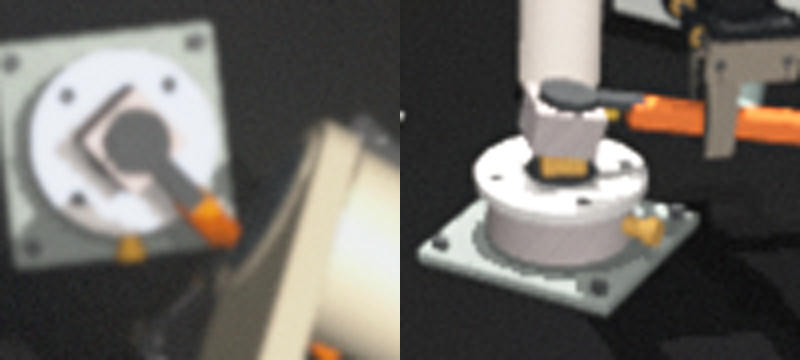

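The socket isn't seated: brass still shows below the mouth at crop (565,165), and the handle has tipped in the grip. I'll measure the offset, tilt and yaw.

Run:
```python
from meas import *
np.set_printoptions(precision=2,suppress=True)
def hub(f,roi,z,thr=150):
    a=cv2.imread(f); x0,y0,x1,y1=roi; c=cv2.resize(a[y0:y1,x0:x1],None,fx=8,fy=8,interpolation=cv2.INTER_CUBIC)
    k=((c.max(2)<thr)&(c.max(2)-c.min(2).astype(int)<45)).astype(np.uint8)
    D=cv2.distanceTransform(k,cv2.DIST_L2,5); v,u=np.nonzero(D>D.max()-.6)
    p=np.array([u.mean(),v.mean()]); p=(p+.5)/8-.5+[x0,y0]; return p,D.max()/8,at_z("top",[p],z)[0]
print(hub("pics/t5.png",(342,202,365,226),118,130),hub("pics/t5.png",(342,202,365,226),112,140))
im,d=get_image('top'); im2,d2=get_image('side')
# depth based heights
m=np.zeros(d.shape,bool); m[211:218,351:357]=1; print("hub z top",np.median(cloud('top',d,m)[0],0))
h=hsv(im2); g=(im2.max(2)<110)&(h[...,1]<60); r=np.zeros_like(g); r[178:188,304:320]=1
P=cloud('side',d2,g&r)[0]; P=P[P[:,2]>90]; print("hub side",np.median(P,0),len(P))
m=orange(im2); r=np.zeros_like(m); r[180:200,325:375]=1
P=cloud('side',d2,m&r)[0]; P=P[(P[:,2]>70)&(P[:,2]<130)]; e=np.array([np.cos(np.radians(43.9)),np.sin(np.radians(43.9))]); t=(P[:,:2]-[502.6,-166.2])@e
b=np.polyfit(t,P[:,2],1); print("slope",b,np.polyval(b,[-60,-107,-180]),t.min(),t.max(),len(P))
# block side-face outline: lower edge of white block in side image
for y in range(178,207): print(y,''.join('%4d'%v for v in im2[y,299:326,2]))
```

```text
(array([353.9 , 215.01]), np.float32(7.1399236), array([ 500.43, -168.33,  118.  ])) (array([353.9 , 215.02]), np.float32(7.5), array([ 500.65, -169.15,  112.  ]))
hub z top [ 502.67 -166.47  123.55]
hub side [ 488.03 -155.45  120.68] 37
slope [  0.16 115.7 ] [105.87  98.18  86.22] -187.45490875146814 -47.526288376618865 296
178   79 166 182 192 201 204 210 214 217 218 219 220 217 217 215 213 207 201 194 181 148  50  32  38  37  40  35
179   83 164 187 195 201 206 202 192 188 181 183 183 182 194 205 209 207 200 196 181 144  50  32  37  40  38  39
180   59 137 203 219 216 209 169 146 144 139 139 140 142 150 160 170 179 190 192 175 128  43  28  35  38  37  37
181   37  97 190 226 241 209 138 126 127 128 130 130 131 129 132 135 144 157 167 155  83  39  33  34  31  39  38
182   20  56 146 221 247 185 114 123 130 133 132 130 128 128 132 131 130 134 137 136  90  82  80  66  67  57  54
183   22  44 114 186 246 165  79 100 121 127 133 131 133 131 132 129 132 129 132 132 120 121 119 115 115 109 110
184   25  48 107 153 216 165  71  68  82 105 122 129 129 130 130 130 129 129 132 126 113 121 12
[... 1803 characters left out ...]
55 255 255 255 226 175
201  255 209 112  54  49  51  62  84  83  82  82  82  84  82  82  85  84  70  62 103 203 255 255 255 255 238 141
202  255 212 109  52  49  53  62  83  86  83  83  86  84  83  83  84  79  67  52  69 138 218 223 223 222 203 152
203  255 229 171  79  52  53  59  75  77  78  75  71  75  70  71  70  71  63  54  66 114 158 160 157 163 161 161
204  255 255 214 140  81  62  58  62  57  59  57  59  55  55  55  52  60  61  65 106 146 171 171 177 201 212 234
205  255 255 224 190 146 114  82  68  65  65  62  59  62  64  64  65  77  93 106 145 197 249 248 249 254 255 255
206  255 255 225 207 191 155 139 132 121 115 108 108 104 100 107 123 137 147 149 161 210 255 254 254 255 255 255
```

The handle is tipped 0.16 rad, and the force and hub position both say the lever arm is about 109.5 mm, so the tool is 2–3 mm too far forward. I'll lift, pitch the tool to re-level the wrench, and back off.

>>> {"method": "arm_command", "body": {"steps": [-1,0,0,-0.012,0,0,0,-1,0,0,-0.03,0,0,0,-1,-0.003,0,-0.035,0,-4.5,0,-1,-0.0055,0,-0.035,0,-9.2,0,-1,-0.0055,0,-0.035,0,-9.2,0]}}

```text
clock: 10.55
position: [421.2, -244.6, 107.7]
ee_rot: [0.032, 0.924, 0.373, -0.075]
wrist_force: [1.2, 0.1, -3.0]
width: 19.9
```

```bash
cat > chk.py <<'E'
from meas import *
np.set_printoptions(precision=2,suppress=True)
def chk(ang,B=(502.6,-166.2)):
    s,p,R=pose(); g=p-19*R.as_matrix()[:,2]; print("TCP",p,"grasp",g,"zaxis",R.as_matrix()[:,2],"F",np.array(s["wrist_force"]),"M",np.array(s["moment"]),"w",s["width"],"t",s["clock"],"q",np.array(s["q"]))
    im,d=get_image('top'); im2,d2=get_image('side'); n=int(s["clock"]*100)
    cv2.imwrite(f'pics/t_{n}.png',im[:,:,::-1]); cv2.imwrite(f'pics/s_{n}.png',im2[:,:,::-1])
    e=np.array([np.cos(np.radians(ang)),np.sin(np.radians(ang))])
    m=orange(im2); r=np.zeros_like(m); r[150:230,280:390]=1
    P=cloud('side',d2,m&r)[0]; t=(P[:,:2]-g[:2])@e; l=(P[:,:2]-g[:2])@[e[1],-e[0]]
    k=(abs(P[:,2]-g[2])<30)&(abs(l)<25)&(t<70)&(t>-90); P=P[k];t=t[k]
    b=np.polyfit(t,P[:,2],1); print("slope",b,"z at grasp rel",b[1]-g[2],len(t),t.min(),t.max())
    q=proj("top",[[*(g[:2]+109*e),g[2]+12]])[0]; x0,y0=(q-12).astype(int)
    c=cv2.resize(im[y0:y0+24,x0:x0+24],None,fx=8,fy=8,interpolation=cv2.INTER_CUBIC)
    k=((c.max(2)<140)&(c.max(2)-c.min(2).astype(int)<45)).astype(np.uint8)
    D=cv2.distanceTransform(k,cv2.DIST_L2,5); v,u=np.nonzero(D>D.max()-.6); pp=(np.array([u.mean(),v.mean()])+.5)/8-.5+[x0,y0]
    hz=np.median(cloud('top',d,np.pad(np.ones((5,5),bool),((int(pp[1])-2,415-int(pp[1])+2),(int(pp[0])-2,555-int(pp[0])+2))))[0][:,2])
    H=at_z("top",[pp],g[2]+12)[0]; dv=H[:2]-g[:2]; print("hub",pp,D.max()/8,H,"depth z",hz,"L",dv@e,"lat",dv@[e[1],-e[0]],"hub-bolt",H[:2]-B)
    return im,im2
if __name__=="__main__":
    import sys; chk(float(sys.argv[1]))
E
python3 chk.py 43.9
```

```text
TCP [ 421.19 -244.56  107.69] grasp [ 423.38 -242.38  126.44] zaxis [-0.12 -0.11 -0.99] F [ 1.18  0.11 -2.95] M [ 0.07 -0.13  0.03] w 19.904772005995426 t 10.55 q [-0.42  0.31  1.98 -0.19  0.91  0.51]
slope [  0.01 132.35] z at grasp rel 5.91443742697362 300 -84.12964078021398 61.77600818855858
hub [354.22 214.34] 7.1399236 [ 501.15 -166.31  138.44] depth z 141.0591336224577 L 108.78000419461767 lat -0.89045058372975 hub-bolt [-1.45 -0.11]
```

>>> {"method": "arm_command", "body": {"steps": [-1,0.0018,0.0005,0.0099,0,0,0,-1,0.0026,0.0005,0.0148,0,0,0,-1,0.0033,0.0005,0.0188,0,0,0,-1,0.0037,0.0005,0.0218,0,0,0,-1,0.0037,0.0005,0.0218,0,0,0]}}

```text
clock: 11.15
position: [420.4, -244.8, 84.6]
ee_rot: [0.03, 0.924, 0.373, -0.074]
wrist_force: [-1.4, -0.1, -2.3]
width: 19.9
```

```bash
python3 chk.py 43.9
```

```text
TCP [ 420.45 -244.83   84.61] grasp [ 422.64 -242.71  103.36] zaxis [-0.12 -0.11 -0.99] F [-1.43 -0.08 -2.28] M [ 0.1  -0.03  0.  ] w 19.863217365574947 t 11.15 q [-0.42  0.35  2.   -0.2   0.86  0.52]
slope [  0.   110.31] z at grasp rel 6.950919549769878 315 -84.32303925196099 61.93853685504532
hub [352.94 215.03] 7.1156983 [ 500.52 -166.32  115.36] depth z 117.03411897660726 L 109.09068938759464 lat -1.04230817480338 hub-bolt [-2.08 -0.12]
```

>>> {"method": "arm_command", "body": {"steps": [-1,0.0015,0.0008,0.003,0,0,0,-1,0.0018,0.0008,0.006,0,0,0,-1,0.0021,0.0008,0.008,0,0,0,-1,0.0024,0.0008,0.0102,0,0,0,-1,0.0024,0.0008,0.0102,0,0,0]}}

```text
clock: 11.75
position: [421.8, -244.8, 74.3]
ee_rot: [0.03, 0.924, 0.373, -0.074]
wrist_force: [-0.1, -0.4, -4.4]
width: 19.6
```

```bash
python3 chk.py 43.9
```

```text
TCP [ 421.81 -244.83   74.25] grasp [ 423.99 -242.71   93.01] zaxis [-0.11 -0.11 -0.99] F [-0.06 -0.41 -4.36] M [-0.02 -0.1   0.03] w 19.644456280555467 t 11.75 q [-0.42  0.37  2.   -0.2   0.84  0.52]
slope [ 0.   99.81] z at grasp rel 6.804887666444316 314 -85.11280096368401 62.302195094809626
hub [352.31 214.52] 6.969574 [ 502.25 -166.2   105.01] depth z 107.73961714889833 L 109.43783571755476 lat -0.8570179704981035 hub-bolt [-0.35 -0.  ]
```

Fully seated: the grasp point is at z=93.0 (mouth ≈64), the slope is 0, the hub is within 0.4 mm of the bolt axis, and there's no side force. Next I'll turn about the bolt axis.

```bash
cat > turn.py <<'E'
from h import *
import sys
B=np.array([502.6,-166.2,0])
def turn(angs,dz=0):
    s,p,R=pose(); e=R.as_matrix()[:,0]; print("x-angle",np.degrees(np.arctan2(e[1],e[0])).round(2),"z",p[2].round(1),"r",np.hypot(*(p-B)[:2]).round(1))
    for a in angs:
        W=Ro.from_rotvec([0,0,-np.radians(a)]); q=B+W.apply(p-B)+[0,0,dz]
        print(a,np.round(R.inv().apply(q-p)/1000,4),np.round(np.degrees((R.inv()*W*R).as_rotvec()),2))
turn([float(v) for v in sys.argv[2:]],float(sys.argv[1]))
E
python3 turn.py -0.8 2 4 6 8 10
```

```text
x-angle 43.97 z 74.5 r 112.7
2.0 [ 0.0002 -0.0039  0.0008] [ 0.32 -0.    1.97]
4.0 [ 0.0004 -0.0079  0.0007] [ 0.64 -0.    3.95]
6.0 [ 0.0007 -0.0118  0.0007] [ 0.96 -0.    5.92]
8.0 [ 0.0011 -0.0157  0.0006] [ 1.28 -0.01  7.9 ]
10.0 [ 0.0017 -0.0196  0.0005] [ 1.6  -0.01  9.87]
```

>>> {"method": "arm_command", "body": {"steps": [-1,0,0,0.0008,0,0,0,-1,0.0002,-0.0039,0.0008,0.32,0,1.97,-1,0.0004,-0.0079,0.0007,0.64,0,3.95,-1,0.0007,-0.0118,0.0007,0.96,0,5.92,-1,0.0011,-0.0157,0.0006,1.28,0,7.9]}}

```text
clock: 12.35
position: [411.7, -232.8, 73.8]
ee_rot: [0.025, 0.948, 0.307, -0.076]
wrist_force: [1.0, -0.2, -3.7]
width: 19.7
```

```bash
python3 chk.py 36; python3 turn.py 0 2 4 6 8 10
```

```text
TCP [ 411.65 -232.78   73.77] grasp [ 414.1  -230.99   92.52] zaxis [-0.13 -0.09 -0.99] F [ 1.   -0.16 -3.7 ] M [-0.08 -0.22 -0.06] w 19.705631195368817 t 12.35 q [-0.41  0.36  2.02 -0.18  0.85  0.66]
slope [-0.01 98.49] z at grasp rel 5.9668733546038055 347 -83.04720672049571 61.42103521062911
hub [352.38 214.44] 6.8406982 [ 502.47 -166.43  104.52] depth z 106.05304710755263 L 109.44031142382644 lat -0.2874295070751353 hub-bolt [-0.13 -0.23]
x-angle 35.94 z 73.8 r 112.7
2.0 [ 0.     -0.0039 -0.    ] [ 0.32 -0.    1.97]
4.0 [ 0.0002 -0.0079 -0.    ] [ 0.64 -0.    3.95]
6.0 [ 0.0005 -0.0118 -0.0001] [ 0.96 -0.01  5.92]
8.0 [ 0.001  -0.0157 -0.0002] [ 1.28 -0.01  7.9 ]
10.0 [ 0.0016 -0.0196 -0.0003] [ 1.6  -0.01  9.87]
```

>>> {"method": "arm_command", "body": {"steps": [-1,0,-0.0039,0,0.32,0,1.97,-1,0.0002,-0.0079,0,0.64,0,3.95,-1,0.0005,-0.0118,0,0.96,0,5.92,-1,0.001,-0.0157,-0.0001,1.28,0,7.9,-1,0.0016,-0.0196,-0.0002,1.6,0,9.87]}}

```text
clock: 12.95
position: [402.5, -216.5, 74.0]
ee_rot: [0.019, 0.971, 0.224, -0.077]
wrist_force: [1.3, -1.2, -3.9]
width: 19.7
```

```bash
python3 chk.py 26; python3 turn.py 0 2 4 6 8 10
```

```text
TCP [ 402.48 -216.46   73.99] grasp [ 405.16 -215.1    92.75] zaxis [-0.14 -0.07 -0.99] F [ 1.25 -1.24 -3.93] M [-0.28 -0.5  -0.06] w 19.66675770678885 t 12.95 q [-0.4   0.35  2.03 -0.16  0.87  0.83]
slope [-0.   99.54] z at grasp rel 6.7856475171349615 355 -83.43365846725614 60.066880779883945
hub [352.15 214.37] 6.842636 [ 502.65 -165.85  104.75] depth z 107.32239233056816 L 109.20927019613498 lat -1.533546518796495 hub-bolt [0.05 0.35]
x-angle 25.96 z 74.0 r 112.1
2.0 [ 0.     -0.0039 -0.    ] [ 0.32 -0.    1.97]
4.0 [ 0.0002 -0.0078 -0.    ] [ 0.63 -0.01  3.95]
6.0 [ 0.0005 -0.0117 -0.0001] [ 0.95 -0.01  5.92]
8.0 [ 0.0009 -0.0156 -0.0002] [ 1.27 -0.02  7.9 ]
10.0 [ 0.0015 -0.0195 -0.0003] [ 1.58 -0.02  9.87]
```

>>> {"method": "arm_command", "body": {"steps": [-1,0,-0.0039,0,0.32,0,1.97,-1,0.0002,-0.0078,0,0.63,0,3.95,-1,0.0005,-0.0117,0,0.95,0,5.92,-1,0.0009,-0.0156,0,1.27,0,7.9,-1,0.0009,-0.0156,0,1.27,0,7.9]}}

```text
clock: 13.55
position: [396.8, -202.1, 73.9]
ee_rot: [0.014, 0.985, 0.156, -0.078]
wrist_force: [2.1, -1.3, -4.6]
width: 19.5
```

```bash
python3 chk.py 18; python3 turn.py 0 2 4 6 8
```

```text
TCP [ 396.76 -202.14   73.89] grasp [ 399.59 -201.16   92.65] zaxis [-0.15 -0.05 -0.99] F [ 2.14 -1.26 -4.58] M [-0.24 -0.31 -0.13] w 19.53807914407811 t 13.55 q [-0.39  0.34  2.05 -0.14  0.88  0.96]
slope [-0.   99.63] z at grasp rel 6.976520195929908 354 -83.8084901133189 60.65761755438809
hub [350.59 214.16] 5.625 [ 503.23 -162.    104.65] depth z 107.45453628149244 L 110.66710999869248 lat -5.218683552129136 hub-bolt [0.63 4.2 ]
x-angle 18.07 z 73.9 r 111.8
2.0 [ 0.     -0.0039 -0.    ] [ 0.31 -0.01  1.98]
4.0 [ 0.0002 -0.0078 -0.    ] [ 0.63 -0.01  3.95]
6.0 [ 0.0005 -0.0117 -0.0001] [ 0.94 -0.02  5.93]
8.0 [ 0.0009 -0.0156 -0.0002] [ 1.26 -0.02  7.9 ]
```

```bash
python3 -c "
import cv2,numpy as np,glob
a=cv2.imread(sorted(glob.glob('pics/t_*.png'))[-1]);b=cv2.imread(sorted(glob.glob('pics/s_*.png'))[-1])
print(sorted(glob.glob('pics/t_*.png'))[-1])
r=lambda x:cv2.resize(x,None,fx=4,fy=4,interpolation=cv2.INTER_CUBIC)
cv2.imwrite('pics/m6.png',np.hstack([r(a[180:270,320:420]),r(b[160:250,270:370])]))"
```

```text
pics/t_1355.png
```

View pics/m6.png

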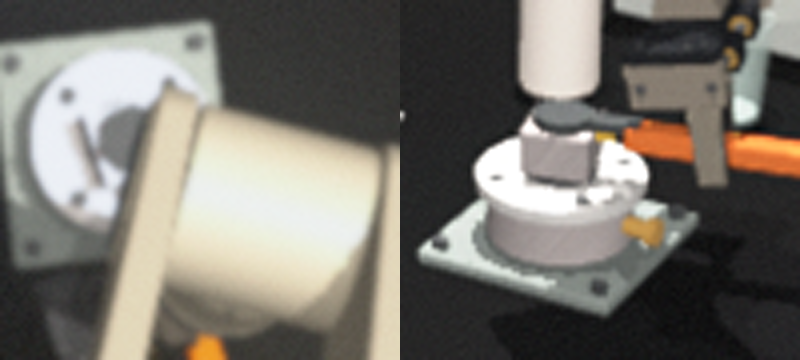

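The socket is fully seated, flush with the collar in the side view. The forearm now partly hides the top view. I'll keep turning and watch the force.

>>> {"method": "arm_command", "body": {"steps": [-1,0,-0.0039,0,0.31,0,1.98,-1,0.0002,-0.0078,0,0.63,0,3.95,-1,0.0005,-0.0117,0,0.94,0,5.93,-1,0.0009,-0.0156,0,1.26,0,7.9,-1,0.0009,-0.0156,0,1.26,0,7.9]}}

```text
clock: 14.15
position: [393.1, -187.3, 73.8]
ee_rot: [0.008, 0.993, 0.088, -0.078]
wrist_force: [2.5, -2.2, -3.8]
width: 19.5
```

```bash
python3 turn.py 0 2 4 6 8; python3 -c "
from h import *; plan([0,0,0],0)"
```

```text
x-angle 10.12 z 73.8 r 111.5
2.0 [ 0.     -0.0039 -0.    ] [ 0.31 -0.01  1.98]
4.0 [ 0.0002 -0.0078 -0.    ] [ 0.63 -0.01  3.95]
6.0 [ 0.0004 -0.0117 -0.0001] [ 0.94 -0.02  5.93]
8.0 [ 0.0009 -0.0155 -0.0002] [ 1.25 -0.02  7.9 ]
shift m [-0.3381 -0.2538  0.1275] turn deg [ 0.96  8.97 10.11] | now [ 393.1 -187.3   73.8] x-angle 10.12 F [ 2.5 -2.2 -3.8] M [-0.28 -0.42 -0.11] w 19.5 t 14.15 q6 1.09
```

>>> {"method": "arm_command", "body": {"steps": [-1,0,-0.0039,0,0.31,0,1.98,-1,0.0002,-0.0078,0,0.63,0,3.95,-1,0.0005,-0.0117,0,0.94,0,5.93,-1,0.0009,-0.0156,0,1.26,0,7.9,-1,0.0009,-0.0156,0,1.26,0,7.9]}}

```text
clock: 14.65
position: [391.5, -172.1, 73.7]
ee_rot: [0.003, 0.997, 0.019, -0.078]
wrist_force: [2.2, -2.3, -3.1]
width: 19.9
```

```bash
python3 -c "
from h import *; plan([0,0,0],0)"
```

```text
shift m [-0.3685 -0.1873  0.1321] turn deg [0.35 8.95 2.21] | now [ 391.5 -172.1   73.7] x-angle 2.2 F [ 2.2 -2.3 -3.1] M [-0.41 -0.4  -0.1 ] w 19.9 t 14.65 q6 1.22
```

42° so far at about 2.3 N tangential, so the bolt is still running freely. Continuing.

>>> {"method": "arm_command", "body": {"steps": [-1,0,-0.0039,0,0.31,0,1.98,-1,0.0002,-0.0078,0,0.63,0,3.95,-1,0.0005,-0.0117,0,0.94,0,5.93,-1,0.0009,-0.0156,0,1.26,0,7.9,-1,0.0009,-0.0156,0,1.26,0,7.9]}}

```text
clock: 15.15
position: [392.0, -156.8, 73.5]
ee_rot: [-0.002, 0.996, -0.05, -0.078]
wrist_force: [1.6, -2.7, -3.4]
width: 19.5
```

```bash
python3 turn.py 0 4 8; python3 -c "
from h import *; plan([0,0,0],0)"
```

```text
x-angle -5.71 z 73.5 r 111.0
4.0 [ 0.0002 -0.0077 -0.    ] [ 0.62 -0.01  3.95]
8.0 [ 0.0008 -0.0155 -0.0002] [ 1.24 -0.02  7.9 ]
shift m [-0.3894 -0.1174  0.1351] turn deg [-0.27  8.91 -5.69] | now [ 392.  -156.8   73.5] x-angle -5.71 F [ 1.6 -2.7 -3.4] M [-0.51 -0.34 -0.18] w 19.5 t 15.15 q6 1.36
```

>>> {"method": "arm_command", "body": {"steps": [-1,0,-0.0039,0,0.31,0,1.98,-1,0.0002,-0.0077,0,0.62,0,3.95,-1,0.0005,-0.0116,-0.0002,0.93,0,5.93,-1,0.0005,-0.0116,-0.0002,0.93,0,5.93]}}

```text
clock: 15.55
position: [393.9, -145.5, 73.6]
ee_rot: [-0.006, 0.992, -0.101, -0.077]
wrist_force: [1.5, -2.9, -4.5]
width: 19.8
```

```bash
python3 -c "
from h import *; plan([0,0,0],0)"
```

```text
shift m [-0.3988 -0.0637  0.1366] turn deg [ -0.72   8.86 -11.57] | now [ 393.9 -145.5   73.6] x-angle -11.61 F [ 1.5 -2.9 -4.5] M [-0.41 -0.34 -0.11] w 19.8 t 15.55 q6 1.46
```

>>> {"method": "arm_command", "body": {"steps": [-1,0,-0.0039,0,0.31,0,1.98,-1,0.0002,-0.0077,0,0.62,0,3.95,-1,0.0005,-0.0116,-0.0002,0.93,0,5.93,-1,0.0005,-0.0116,-0.0002,0.93,0,5.93]}}

```text
clock: 15.95
position: [396.6, -135.3, 73.7]
ee_rot: [-0.009, 0.986, -0.151, -0.077]
wrist_force: [1.1, -7.6, -6.0]
width: 19.8
```

```bash
python3 -c "
from h import *; plan([0,0,0],0)"
```

```text
shift m [-0.4026 -0.0109  0.1371] turn deg [ -1.08   8.81 -17.38] | now [ 396.6 -135.3   73.7] x-angle -17.44 F [ 1.1 -7.6 -6. ] M [-1.28 -0.07  0.31] w 19.8 t 15.95 q6 1.56
```

The tangential force jumped to about 7 N, so the bolt is tight. Now smaller steps.

>>> {"method": "arm_command", "body": {"steps": [-1,0,-0.0039,0,0.31,0,1.98,-1,0.0002,-0.0077,0,0.62,0,3.95,-1,0.0002,-0.0077,0,0.62,0,3.95]}}

```text
clock: 16.25
position: [398.8, -128.9, 73.6]
ee_rot: [-0.011, 0.98, -0.184, -0.076]
wrist_force: [0.2, -7.3, -3.3]
width: 19.6
```

```bash
python3 -c "
from h import *; plan([0,0,0],0)
p=np.array(arm.get_state()['position']); print(np.degrees(np.arctan2(-166.2-p[1],502.6-p[0])))"
```

```text
shift m [-0.4021  0.0236  0.137 ] turn deg [ -1.3    8.78 -21.18] | now [ 398.8 -128.9   73.6] x-angle -21.25 F [ 0.2 -7.3 -3.3] M [-1.11 -0.07  0.42] w 19.6 t 16.25 q6 1.62
-19.765315232898192
```

The force is flat while turning, and the total moment about the axis is about 1.1 N·m, so it has clicked. By my bounds the bend is now 0.07–0.17 rad. Another 5.5° gives 0.16–0.27.

>>> {"method": "arm_command", "body": {"steps": [-1,0,-0.0039,0,0.31,0,1.98,-1,0.0002,-0.0077,0,0.62,0,3.95,-1,0.0004,-0.0107,-0.0001,0.86,0,5.5,-1,0.0004,-0.0107,-0.0001,0.86,0,5.5]}}

```text
clock: 16.65
position: [402.7, -119.9, 73.5]
ee_rot: [-0.014, 0.97, -0.229, -0.075]
wrist_force: [-0.5, -6.2, -4.3]
width: 19.8
```

Run:
```python
from h import *
plan([0,0,0],0)
im,d=get_image('side'); t,_=get_image('top'); np.save('d8.npy',d); cv2.imwrite('pics/s8.png',im[:,:,::-1]); cv2.imwrite('pics/t8.png',t[:,:,::-1])
r=lambda x:cv2.resize(x[...,::-1],None,fx=6,fy=6,interpolation=cv2.INTER_CUBIC)
cv2.imwrite('pics/m8.png',np.hstack([r(t[190:250,325:390]),r(im[170:230,280:345])]))
```

```text
shift m [-0.3977  0.0721  0.1363] turn deg [ -1.64   8.72 -26.51] | now [ 402.7 -119.9   73.5] x-angle -26.59 F [-0.5 -6.2 -4.3] M [-0.98 -0.04  0.54] w 19.8 t 16.65 q6 1.71
```

View pics/m8.png

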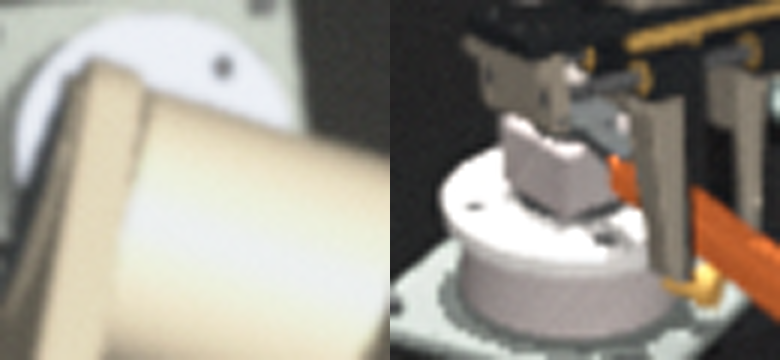

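Run:
```python
from h import *
np.set_printoptions(precision=1,suppress=True)
b=cv2.imread('pics/s8.png'); r=cv2.resize(b[170:230,280:345],None,fx=10,fy=10,interpolation=cv2.INTER_CUBIC)
for i,psi in enumerate((-12,-16,-20,-26)):
    p=np.radians(psi); R=np.array([[np.cos(p),-np.sin(p)],[np.sin(p),np.cos(p)]]); C=np.array([[24,24],[24,-24],[-24,-24],[-24,24]])@R.T+[502.6,-166.2]
    for z in (64,96):
        q=proj('side',np.c_[C,np.full(4,z)]); print(psi,z,q.ravel())
        if psi in(-12,-20): cv2.polylines(r,[((q-[280,170]+.5)*10).astype(np.int32)],True,[(0,0,255),0,(0,255,0)][i],1)
cv2.imwrite('pics/m9.png',r[:450])
```

```text
-12 64 [297.  201.4 309.1 196.3 321.3 201.9 309.1 207.3]
-12 96 [297.1 191.1 309.4 186.1 321.7 191.6 309.4 196.8]
-16 64 [297.  201.1 310.  196.3 321.3 202.3 308.2 207.3]
-16 96 [297.2 190.8 310.2 186.2 321.7 192.  308.5 196.8]
-20 64 [297.1 200.7 310.8 196.4 321.2 202.7 307.4 207.2]
-20 96 [297.3 190.4 311.1 186.2 321.6 192.4 307.6 196.7]
-26 64 [297.4 200.1 312.  196.5 321.  203.3 306.1 207.1]
-26 96 [297.5 189.9 312.3 186.4 321.4 192.9 306.3 196.6]
```

View pics/m9.png

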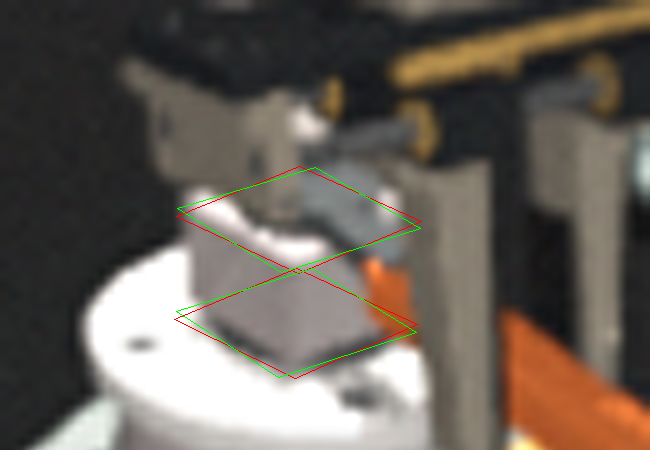

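The near bottom corner of the socket at (290,370) fits a socket yaw of about -15°, with the handle at about -25.5°. That's a bend of about 0.18 rad, within the bounds of 0.15–0.26 from the turning. I'll add 2° for margin, then ease off.

>>> {"method": "arm_command", "body": {"steps": [-1,0,-0.0039,0,0.31,0,1.98,-1,0,-0.0039,0,0.31,0,1.98,-1,0,-0.0039,0,0.31,0,1.98]}}

```text
clock: 17.05
position: [404.0, -117.2, 73.4]
ee_rot: [-0.015, 0.967, -0.243, -0.075]
wrist_force: [0.1, -5.1, -4.0]
width: 19.7
```

```bash
python3 -c "
from h import *; plan([0,0,0],0)"
```

```text
shift m [-0.3953  0.0871  0.136 ] turn deg [ -1.72   8.71 -28.2 ] | now [ 404.  -117.2   73.4] x-angle -28.29 F [ 0.1 -5.1 -4. ] M [-0.88 -0.09  0.65] w 19.7 t 17.05 q6 1.74
```

>>> {"method": "arm_command", "body": {"steps": [-1,0,0.003,0,-0.23,0,-1.5,-1,0,0.003,0,-0.23,0,-1.5,-1,-0.0015,0.003,-0.01,-0.23,0,-1.5,-1,-0.0038,0.003,-0.025,-0.23,0,-1.5,-1,-0.0069,0.003,-0.045,-0.23,0,-1.5]}}

```text
clock: 17.55
position: [407.7, -121.6, 119.8]
ee_rot: [-0.013, 0.971, -0.23, -0.07]
wrist_force: [9.6, -3.1, -7.6]
width: 19.7
```

```bash
python3 -c "
from h import *; plan([404,-117,170],-27)"
```

```text
shift m [-0.0125 -0.0021 -0.0489] turn deg [0.43 8.2  0.33] | now [ 407.7 -121.6  119.8] x-angle -26.7 F [ 9.6 -3.1 -7.6] M [-0.55 -2.03  0.17] w 19.7 t 17.55 q6 1.72
```

Run:
```python
from meas import *
s,p,R=pose(); print(np.round(s["wrist_force"],1),np.round(s["moment"],2),p.round(1))
im,d=get_image('side'); cv2.imwrite('pics/s10.png',im[:,:,::-1])
cv2.imwrite('pics/m10.png',cv2.resize(im[140:250,260:390,::-1],None,fx=4,fy=4,interpolation=cv2.INTER_CUBIC))
```

```text
[ 9.6 -3.1 -7.6] [-0.55 -2.03  0.17] [ 407.7 -121.6  119.8]
```

View pics/m10.png

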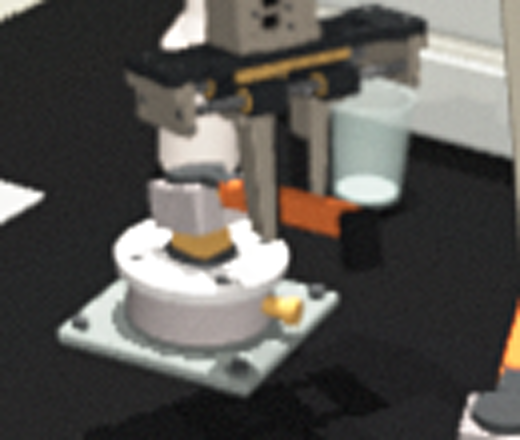

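The socket is still hung on the bolt: brass shows at (200,245) and the wrench is tipped, with a 10 N radial pull. I'll measure the tilt before freeing it.

Run:
```python
from meas import *
np.set_printoptions(precision=2,suppress=True)
s,p,R=pose(); M=R.as_matrix(); g=p-19*M[:,2]; print("grasp",g,M)
im,d=get_image('side'); m=orange(im); r=np.zeros_like(m); r[180:205,310:360]=1
P=cloud('side',d,m&r)[0]; e=np.array([np.cos(np.radians(-26.7)),np.sin(np.radians(-26.7))]); t=(P[:,:2]-g[:2])@e; l=(P[:,:2]-g[:2])@[e[1],-e[0]]
k=(abs(P[:,2]-g[2])<40)&(abs(l)<30); b=np.polyfit(t[k],P[k,2],1); print("slope",b,k.sum(),t[k].min(),t[k].max(), "horizontal yaw",axis(P[k]))
```

```text
grasp [ 409.64 -122.31  141.46] [[ 0.88 -0.45 -0.13]
 [-0.44 -0.89  0.06]
 [-0.14  0.01 -0.99]]
slope [ -0.29 146.25] 168 -75.23027475890326 70.09558969131926 horizontal yaw (array([ 396.26, -108.6 ]), array([-0.9 ,  0.44]))
```

>>> {"method": "arm_command", "body": {"steps": [-1,0.003,0,0,0,6,0,-1,0.003,0,-0.002,0,12,0,-1,0.001,0,-0.005,0,17,0,-1,0.001,0,-0.005,0,17,0]}}

```text
clock: 18.05
position: [404.1, -120.4, 125.7]
ee_rot: [0.021, 0.971, -0.229, 0.071]
wrist_force: [-1.0, 0.1, -4.1]
width: 20.0
```

```bash
cat > sl.py <<'E'
from meas import *
import sys
np.set_printoptions(precision=2,suppress=True)
def sl():
    s,p,R=pose(); M=R.as_matrix(); g=p-19*M[:,2]; print("TCP",p,"grasp",g,"xax",M[:,0],"zax",M[:,2],"F",np.round(s["wrist_force"],1),"M",np.round(s["moment"],2),"w",s["width"],"t",s["clock"],"q",np.round(s["q"],2))
    im,d=get_image('side'); m=orange(im); q=proj('side',[g])[0].astype(int); r=np.zeros_like(m); r[q[1]-35:q[1]+35,q[0]-45:q[0]+45]=1
    P=cloud('side',d,m&r)[0]; e=M[:2,0]/np.hypot(*M[:2,0]); t=(P[:,:2]-g[:2])@e; l=(P[:,:2]-g[:2])@[e[1],-e[0]]
    k=(abs(P[:,2]-g[2])<40)&(abs(l)<30)&(abs(t)<95); b=np.polyfit(t[k],P[k,2],1); print("slope",b,k.sum(),t[k].min(),t[k].max(),"radial from bolt",([502.6,-166.2]-g[:2])@e,([502.6,-166.2]-g[:2])@[e[1],-e[0]])
    cv2.imwrite(f"pics/sl_{int(s['clock']*100)}.png",im[:,:,::-1]); return im,q
if __name__=="__main__": sl()
E
python3 sl.py
```

```text
TCP [ 404.08 -120.41  125.69] grasp [ 401.64 -119.02  144.48] xax [ 0.88 -0.44  0.15] zax [ 0.13 -0.07 -0.99] F [-1.   0.1 -4.1] M [0.2  0.39 0.01] w 19.959790227693038 t 18.05 q [-0.26  0.08  2.24 -0.06  0.68  1.82]
slope [ -0.02 150.95] 235 -82.68248437943413 67.33254889723752 radial from bolt 111.4038714211593 -2.9369449057966523
```

Freed: the wrench is level (slope -0.02), the mouth is at about z=115 and only the weight is felt. Next is the carry to the mat, with the handle along the mat's axis.

```bash
cat > mv.py <<'E'
from h import *
import sys
def mv(g,ang):
    s,p,R=pose(); M=R.as_matrix(); a=np.degrees(np.arctan2(M[1,0],M[0,0])); W=Ro.from_rotvec([0,0,np.radians(ang-a)])
    R2=W*R; q=np.array(g)+19*R2.as_matrix()[:,2]; g0=p-19*M[:,2]
    print("grasp now",g0.round(1),"ang",a.round(1),"F",np.round(s["wrist_force"],1),"w",round(s["width"],1),"t",s["clock"]); print("down in tool",np.round(R.inv().apply([0,0,-1]),3))
    for f in np.arange(1,9)/8:
        Wf=Ro.from_rotvec([0,0,np.radians((ang-a)*f)]); gf=g0+(np.array(g)-g0)*f; qf=gf+19*(Wf*R).as_matrix()[:,2]
        print(f,np.round(R.inv().apply(qf-p)/1000,4).tolist(),np.round(np.degrees((R.inv()*Wf*R).as_rotvec()),2).tolist())
mv([float(v) for v in sys.argv[1:4]],float(sys.argv[4]))
E
python3 mv.py 486 141 145 -7
```

```text
grasp now [ 403.3 -119.5  144.9] ang -26.6 F [ 0.5 -0.4 -3.2] w 19.6 t 18.1
down in tool [-0.147 -0.007  0.989]
0.125 [-0.0052, -0.0339, -0.001] [0.36, 0.02, -2.42]
0.25 [-0.0105, -0.0677, -0.0021] [0.72, 0.04, -4.84]
0.375 [-0.0157, -0.1016, -0.0031] [1.08, 0.05, -7.25]
0.5 [-0.021, -0.1354, -0.0042] [1.44, 0.07, -9.67]
0.625 [-0.0263, -0.1693, -0.0052] [1.8, 0.09, -12.09]
0.75 [-0.0315, -0.2032, -0.0063] [2.16, 0.11, -14.51]
0.875 [-0.0368, -0.237, -0.0073] [2.52, 0.13, -16.92]
1.0 [-0.0421, -0.2709, -0.0084] [2.88, 0.14, -19.34]
```

>>> {"method": "arm_command", "body": {"steps": [-1,-0.0052,-0.0339,-0.001,0.36,0.02,-2.42,-1,-0.0105,-0.0677,-0.0021,0.72,0.04,-4.84,-1,-0.0157,-0.1016,-0.0031,1.08,0.05,-7.25,-1,-0.021,-0.1354,-0.0042,1.44,0.07,-9.67,-1,-0.0263,-0.1693,-0.0052,1.8,0.09,-12.09]}}

```text
clock: 18.6
position: [458.4, 43.8, 126.0]
ee_rot: [0.013, 0.99, -0.124, 0.071]
wrist_force: [1.4, -0.8, -3.7]
width: 20.0
```

```bash
python3 mv.py 486 141 100 -7 | sed -n '1,2p;5p;7p;10p'
```

```text
grasp now [455.8  44.7 144.8] ang -14.2 F [ 1.4 -0.8 -3.7] w 20.0 t 18.6
down in tool [-0.145 -0.008  0.989]
0.375 [-0.0003, -0.0381, 0.0166] [0.39, 0.02, -2.68]
0.625 [-0.0006, -0.0635, 0.0277] [0.65, 0.04, -4.47]
1.0 [-0.0009, -0.1015, 0.0443] [1.05, 0.06, -7.16]
```

>>> {"method": "arm_command", "body": {"steps": [-1,-0.0003,-0.0381,0.0166,0.39,0,-2.68,-1,-0.0006,-0.0635,0.0277,0.65,0,-4.47,-1,-0.0009,-0.1015,0.0443,1.05,0,-7.16,-1,-0.0009,-0.1015,0.0443,1.05,0,-7.16,-1,-0.0009,-0.1015,0.0443,1.05,0,-7.16]}}

```text
clock: 19.1
position: [488.6, 140.8, 80.3]
ee_rot: [0.009, 0.996, -0.061, 0.07]
wrist_force: [0.4, 0.0, -2.9]
width: 19.8
```

```bash
python3 - <<'E'
from sl import *
im,q=sl(); 
t,d=get_image('top'); cv2.imwrite('pics/t11.png',t[:,:,::-1])
c=lambda x,u,v:cv2.resize(x[v-45:v+45,u-50:u+50,::-1],None,fx=4,fy=4,interpolation=cv2.INTER_CUBIC)
cv2.imwrite('pics/m11.png',np.hstack([c(t,235,200),c(im,q[0],q[1])]))
E
python3 mv.py 486 141 32 -7 | sed -n '1,2p;5p;7p;10p'
```

```text
TCP [488.63 140.81  80.27] grasp [486.01 141.31  99.08] xax [ 0.98 -0.12  0.14] zax [ 0.14 -0.03 -0.99] F [ 0.4  0.  -2.9] M [ 0.04  0.38 -0.05] w 19.82904169421119 t 19.1 q [ 0.33  0.3   2.09 -0.12  0.63  2.11]
slope [ -0.02 105.24] 293 -79.8625296048134 53.40127316405599 radial from bolt 53.53705602876791 303.26892193287847
grasp now [485.9 140.3  99.8] ang -7.0 F [ 0.4 -0.2 -4.3] w 19.8 t 19.2
down in tool [-0.142 -0.009  0.99 ]
0.375 [-0.0036, -0.0005, 0.0252] [0.0, 0.0, -0.01]
0.625 [-0.006, -0.0008, 0.042] [0.0, 0.0, -0.02]
1.0 [-0.0096, -0.0013, 0.0672] [0.0, 0.0, -0.03]
```

View pics/m11.png

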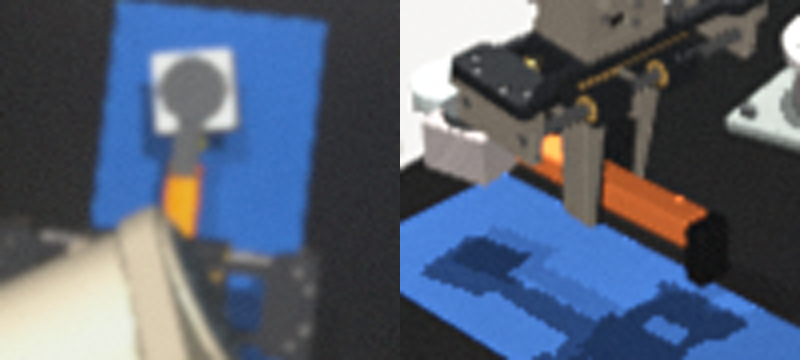

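The top view shows the wrench over the mat with the socket square visibly turned against the handle, so it is bent. The side view shows it level. Lowering now; I've used all 12 pictures, so the rest is numeric.

>>> {"method": "arm_command", "body": {"steps": [-1,-0.0036,-0.0005,0.0252,0,0,0,-1,-0.006,-0.0008,0.042,0,0,0,-1,-0.0083,-0.0011,0.058,0,0,0,-1,-0.0092,-0.0013,0.0645,0,0,0,-1,-0.0096,-0.0013,0.0672,0,0,0]}}

```text
clock: 19.7
position: [488.6, 139.7, 13.0]
ee_rot: [0.009, 0.996, -0.062, 0.07]
wrist_force: [-2.1, -1.5, 4.2]
width: 19.7
```

```bash
python3 sl.py
```

```text
TCP [488.56 139.68  13.03] grasp [485.93 140.19  31.84] xax [ 0.98 -0.12  0.14] zax [ 0.14 -0.03 -0.99] F [-2.1 -1.5  4.2] M [-0.3   0.39 -0.03] w 19.69399275418716 t 19.7 q [ 0.32  0.43  2.12 -0.15  0.48  2.15]
slope [-0.01 38.21] 258 -78.15846509815327 43.06101586607632 radial from bolt 54.39521054641249 301.98089140056584
```

>>> {"method": "arm_command", "body": {"steps": [1,0,0,0,0,0,0,1,0,0,0,0,0,0,1,0,0,0,0,0,0,1,0,0,0,0,0,0,1,0,0,0,0,0,0]}}

```text
clock: 20.25
position: [488.9, 139.9, 13.5]
ee_rot: [0.009, 0.996, -0.062, 0.071]
wrist_force: [0.0, -0.4, -0.5]
width: 57.7
```

```bash
python3 sl.py
```

```text
TCP [488.88 139.92  13.55] grasp [486.23 140.43  32.36] xax [ 0.98 -0.12  0.14] zax [ 0.14 -0.03 -0.99] F [ 0.  -0.4 -0.5] M [ 0.07  0.05 -0.06] w 57.67682954642105 t 20.25 q [ 0.33  0.43  2.12 -0.15  0.48  2.15]
slope [ 0.01 39.37] 284 -78.16230474512417 19.397721686807543 radial from bolt 54.018187098847264 302.2730927792795
```

Released. Retracting along the tool axis, then swinging clear of the mat.

>>> {"method": "arm_command", "body": {"steps": [1,0,0,-0.02,0,0,0,1,0,0,-0.06,0,0,0,1,0,0,-0.1,0,0,0,1,0,0,-0.15,0,0,0,1,0,0,-0.19,0,0,0]}}

```text
clock: 20.8
position: [462.0, 145.1, 204.0]
ee_rot: [0.009, 0.996, -0.062, 0.071]
wrist_force: [0.3, 0.7, -0.3]
width: 92.0
```

>>> {"method": "arm_command", "body": {"steps": [1,0,0.05,0,0,0,0,1,0,0.1,0,0,0,0,1,0,0.15,0,0,0,0,1,0,0.2,0,0,0,0,1,0,0.25,0,0,0,0]}}

```text
clock: 21.3
position: [430.3, -104.6, 206.6]
ee_rot: [0.009, 0.995, -0.061, 0.072]
wrist_force: [0.7, 0.9, 0.7]
width: 91.8
```

Run:
```python
from meas import *
np.set_printoptions(precision=2,suppress=True)
im,d=get_image('top'); h=hsv(im)
m=orange(im); roi=np.zeros_like(m); roi[160:275,205:280]=1; v,u=np.nonzero(m&roi); P=at_z("top",np.c_[u,v],41); c,ax=axis(P); print("handle",c,"ang",np.degrees(np.arctan2(ax[1],ax[0])),len(u),np.ptp((P[:,:2]-c)@ax),"z",np.median(cloud('top',d,m&roi)[0][:,2]))
w=(h[...,1]<60)&roi&(np.arange(420)[:,None]<200); v,u=np.nonzero(w)
c8=cv2.resize(w[160:205,215:265].astype(np.uint8)*255,None,fx=8,fy=8,interpolation=cv2.INTER_CUBIC)
c8=cv2.morphologyEx((c8>127).astype(np.uint8),cv2.MORPH_OPEN,np.ones((70,70),np.uint8)) 
n,l,st,ce=cv2.connectedComponentsWithStats((c8)); print(n,st[1:])
c9=(cv2.resize(w[160:205,215:265].astype(np.uint8)*255,None,fx=8,fy=8,interpolation=cv2.INTER_CUBIC)>127)
v,u=np.nonzero(c9); Q=at_z("top",np.c_[(u+.5)/8-.5+215,(v+.5)/8-.5+160],35)[:,:2].astype(np.float32)
# socket square yaw: best-fit rotation of 48 square to the mask (minimise pts outside)
best=None
cx0=Q[Q[:,0]>np.percentile(Q[:,0],60)].mean(0)
hand=-ax if ax[0]>0 else ax
from scipy.optimize import differential_evolution as DE
gx,gy=np.meshgrid(np.arange(-12,372,4),np.arange(-4,364,4))
allv=at_z("top",np.c_[(u+.5)/8-.5+215,(v+.5)/8-.5+160],35)[:,:2]
vv,uu=np.mgrid[0:c9.shape[0]:3,0:c9.shape[1]:3]; G=at_z("top",np.c_[(uu.ravel()+.5)/8-.5+215,(vv.ravel()+.5)/8-.5+160],35)[:,:2]; I=c9[vv.ravel(),uu.ravel()]
def cost(x):
    p=np.radians(x[2]); L=(G-x[:2])@np.array([[np.cos(p),-np.sin(p)],[np.sin(p),np.cos(p)]]); ins=(abs(L)<x[3]).all(1)
    neck=(abs((G-x[:2])@[hand[1],-hand[0]])<14)&((G-x[:2])@hand>0)
    return ((ins!=I)&~(neck&~ins)).mean()
r=DE(cost,[(570,620),(100,145),(-35,35),(23,28)],seed=0,maxiter=60,popsize=12,tol=1e-6); print("socket fit",r.x,r.fun)
for dy in (-6,-3,3,6): print(dy,cost(r.x+[0,0,dy,0])-r.fun)
M=np.array([505.3,138.4]); a=np.radians(-7.1); g=r.x[:2]+120*hand; dd=g-M; print("grip",g,"in mat",dd@[np.cos(a),np.sin(a)],dd@[-np.sin(a),np.cos(a)])
hs=np.degrees(np.arctan2(-hand[1],-hand[0])); print("bend deg",r.x[2]-hs, np.radians(r.x[2]-hs))
s,p,R=pose(); print(p,s["wrist_force"],s["clock"],s["width"])
b=cv2.imread("pics/top0.png")[:,:,::-1]; df=np.abs(im.astype(int)-b).max(2)>60; df[160:290,190:280]=0
n,l,st,ce=cv2.connectedComponentsWithStats(df.astype(np.uint8)); print("changed",[(s_.tolist()) for s_ in st[1:] if s_[4]>12])
```

```text
handle [475.78 142.9 ] ang 173.46713836758133 204 135.0774024979271 z 42.079171320764544
2 [[   97    97   152   152 22768]]
socket fit [597.98 127.24   0.56  25.16] 0.005907960199004975
-6 0.0111318407960199
-3 0.005410447761194029
3 0.003233830845771145
6 0.006218905472636816
grip [478.76 140.89] in mat -26.64083191001536 -0.8062889386963076
bend deg 7.094633675580103 0.12382471686174001
[ 429.54 -111.25  206.74] [-0.39 -2.38  0.64] 21.35 91.83366586181404
changed [[284, 237, 112, 183, 11032], [330, 239, 12, 5, 28], [360, 239, 11, 4, 25], [304, 256, 6, 3, 13], [511, 300, 49, 54, 1560], [246, 360, 44, 39, 644], [218, 372, 38, 30, 446], [525, 374, 35, 46, 1019], [405, 389, 45, 31, 722], [201, 397, 34, 23, 456], [257, 410, 4, 10, 26]]
```

The fitted bend is 0.124 rad, which is marginal, and the fit is coarse. I'll measure it with sub-pixel edges on averaged pictures.

```bash
cat > bend.py <<'E'
from meas import *
np.set_printoptions(precision=2,suppress=True)
def bend(cx,cy,hx,n=6):
    A=np.mean([get_image('top')[0].astype(float) for _ in range(n)],0); D=A[...,0]-0.5*A[...,2]  # red minus half blue: white/orange high, mat low
    def cross(line,start,step):
        i=start
        while 0<i+step<len(line)-1:
            a,b=line[i],line[i+step]
            if a<T<=b: return i+step*(T-a)/(b-a)
            i+=step
        return np.nan
    T=(np.percentile(D[int(cy)-10:int(cy)+10,int(cx)-12:int(cx)+12],90)+np.median(D[int(cy)-6:int(cy)+6,int(cx)-20:int(cx)-14]))/2
    out=[]
    rows=np.arange(int(cy)-6,int(cy)+7); cols=np.arange(int(cx)-6,int(cx)+7)
    L=[[cross(D[r],int(cx)-16,1),r] for r in rows]; Rr=[[cross(D[r],int(cx)+16,-1),r] for r in rows]
    Tp=[[c,cross(D[:,c],int(cy)-16,1)] for c in cols]
    for nme,E,off in (("left",L,0),("right",Rr,0),("far",Tp,90)):
        E=np.array(E); W=at_z("top",E[~np.isnan(E).any(1)],35)[:,:2]; c,ax=axis(W); a=np.degrees(np.arctan2(ax[1],ax[0]))-off; a=(a+90)%180-90
        res=np.std((W-c)@[-ax[1],ax[0]]); print(nme,round(a,2),"res",round(res,2),len(W)); out.append(a)
    O=A[...,0]-A[...,2]; pts=[]
    for r in range(int(cy)+30,int(cy)+62):
        x=int(round(hx(r))); l=O[r,x-9:x+10]; t=(l.max()+np.percentile(l,10))/2; w=np.clip(l-np.percentile(l,20),0,None); pts.append([x-9+(w*np.arange(19)).sum()/w.sum(),r])
    W=at_z("top",pts,41)[:,:2]; c,ax=axis(W); a=np.degrees(np.arctan2(ax[1],ax[0])); a=(a+90)%180-90; print("handle",round(a,2),"res",np.std((W-c)@[-ax[1],ax[0]]))
    print("bend deg",np.array(out)-a,"mean rad",np.radians(np.mean(out)-a)); return A
if __name__=="__main__":
    s=proj("top",[[598,127.2,35]])[0]; e=proj("top",[[479,141,41]])[0]; print(s,e)
    A=bend(s[0],s[1],lambda r:s[0]+(e[0]-s[0])*(r-s[1])/(e[1]-s[1]))
    cv2.imwrite('pics/bend.png',A[:,:,::-1])
E
python3 bend.py
```

```text
[235.87 180.78] [230.78 226.32]
left 4.06 res 0.83 13
right 3.14 res 0.07 13
far 2.43 res 0.45 13
handle -6.93 res 0.08553426310821052
bend deg [10.99 10.07  9.36] mean rad 0.17692213661854803[ WARN:0@11.422] global loadsave.cpp:1063 imwrite_ Unsupported depth image for selected encoder is fallbacked to CV_8U.
```

```bash
python3 -c "
from h import *
s=arm.get_state(); print(s['clock'],s['wrist_force'],np.abs(s['joint_vel']).max()); print(arm.finish_job())"
```

```text
21.65 [-0.13749189 -0.30898674  0.2263802 ] 0.018161315282670835
the job is handed in; nothing more can be done
None
```

I seated the wrench on the loose bolt, turned it clockwise to the click, lifted it off, and laid it bent on the blue mat. I handed the job in at 21.65 s of the 72 s allowed. `finish_job` reports no verdict.

**Seating:** The socket went fully down on the bolt, with its mouth at about z = 64 mm and the hub within 0.4 mm of the bolt axis.

**Turn:** The bolt ran about 60° before it went tight. The push then stayed flat at about 1.1 N·m, which is the click.

**Last checks:**
- **Bend:** sub-pixel edges on averaged top pictures gave 0.177 rad (the three socket edges gave 0.16 to 0.19). An earlier coarse fit disagreed at 0.124 rad, just inside the 0.12 limit. I trust the edge fit because it agrees with the 0.15–0.28 rad I worked out from the turning itself.
- **Wrench on the mat:** it lies flat (slope about 0.01). The middle of the handle is about 27 mm along and 1 mm across from the mat's centre, at about z = 33 mm.
- **Robot:** gripper open and well clear, with about 0 N on the wrist.

**What went wrong on the way, each mended:**
- The first grasp missed because I lifted before the fingers had closed.
- On the first try at seating, the socket caught on the bolt's edge and tipped the wrench by 0.16 rad. I re-levelled it and moved the tool back.
- On the lift-off the socket hung on the bolt, with about 10 N of side pull, until I pitched the tool to free it.

**Not checked:** I did not measure the other things on the bench one by one. Comparing the top picture before and after showed large changes only in the lower part of the picture, around the arm and at the picture's lower edges. I took these to be the arm and its shadows, and my moves did not go near the other things.

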